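# Grade calibration inserts by length on a tipping ramp

## Task

Pick up the three loose brass inserts from the bench and lay all three in the aluminium tipping tray at the head of the grading ramp, each crosswise (parallel to the tray's hinge) and centred on the tray's middle line. Then raise the tray by its black handle so that they roll down the ramp and each lodges in the pocket of its own length, and let the tray back down and leave it. Do not disturb the measuring gear standing around.

Things in the scene. Friction and masses are not known exactly. Their poses are not given: they have to be found in the camera images.
- grader: fixed grey sloping block with three pockets and a tipping tray at its head. Origin on the bench below the middle of the tray's hinge; x points level down the ramp, y along the hinge, z up. The ramp starts at the hinge, 100 mm up, and falls 7 degrees over 245 mm, 160 mm wide between side rails. Pieces longer than a pocket roll over it on its side ledges if within about 8 mm of the middle line.
- tip_tray (a joint): angle of the tray about its hinge, rad: 0 = down on its rest, its floor falling 6 degrees backwards (away from the ramp), so that pieces laid in it roll back and queue against its rear wall; grows to 0.9 as the handle is raised. Floor level at 0.105; raised to about 0.45, the pieces roll off onto the ramp. Damped: let go, the 500 g tray sinks back to 0 within about a second.
- tray_hinge (a point): middle of the tray's hinge line, at the tray floor's front edge and the top of the ramp, 100 mm above the bench. The hinge line is parallel to the grader's y. Axes equal the grader's when the tray is down, and turn with it.
- tray_floor (a point): middle of the tray floor's upper surface, 65 mm behind the hinge. The floor is 130 mm from hinge to rear wall, 160 mm wide between side walls; walls 22 mm high, front open to the ramp; a black middle line runs front to back. Axes as tray_hinge.
- tray_handle (a point): middle of the handle: a black round bar, 12 mm diameter, 100 mm long, parallel to the hinge, 40 mm behind the tray's rear wall and 177 mm from the hinge line, free below. Taken from above, it is raised in an arc about the hinge with about 5 to 9 N. Axes as tray_hinge.
- short_mid (a point): centre (half-way along and up) of the short brass insert: a round bar with a small bore, 60 mm long, 28 mm diameter, about 166 g, on its side on the bench, free to roll. The point's x axis runs along the bar. Its pocket, the first down the ramp, is 80 mm wide (y), 50 mm along the slope, 34 mm deep; lodged, its centre is at about x 68, y 0, z 71 mm in the grader's frame.
- medium_mid (a point): centre (half-way along and up) of the medium brass insert: a round bar with a small bore, 100 mm long, 28 mm diameter, about 277 g, on its side on the bench, free to roll. The point's x axis runs along the bar. Its pocket, the second down the ramp, is 120 mm wide (y), 50 mm along the slope, 34 mm deep; lodged, its centre is at about x 142, y 0, z 62 mm in the grader's frame.
- long_mid (a point): centre (half-way along and up) of the long brass insert: a round bar with a small bore, 140 mm long, 28 mm diameter, about 388 g, on its side on the bench, free to roll. The point's x axis runs along the bar. Its pocket, the last down the ramp, is 160 mm wide (y), 50 mm along the slope, 34 mm deep; lodged, its centre is at about x 217, y 0, z 53 mm in the grader's frame.
- puck: bystander: white round data logger, 90 mm diameter, 28 mm high; origin at the centre of its underside
- logger: bystander: blue and white box logger, 75 x 120 mm, 43 mm high; origin at the centre of its underside
- stand: bystander: steel support stand, 100 mm round base with a 12 mm rod, 190 mm high; origin at the centre of its underside
There are look-alikes about, which are no part of the job. What is shaped like the part that bears medium_mid but blue or pink is not meant. Leave any red look-alike of the part that bears long_mid alone.

How it is judged (in metres and radians):
On the way, in this order (a step that is already met when the one before it is completed fails the run):
1. all three inserts lie in the tipping tray, which is down (x of short_mid in the frame of tray_floor between -0.07 and 0.07 m and z of short_mid in the frame of tray_floor between 0 and 0.03 m and linear speed of each of short, medium, long below 0.05 m/s and x of medium_mid in the frame of tray_floor between -0.07 and 0.07 m and z of medium_mid in the frame of tray_floor between 0 and 0.03 m and x of long_mid in the frame of tray_floor between -0.07 and 0.07 m and z of long_mid in the frame of tray_floor between 0 and 0.03 m and value of joint tip_tray below 0.05 rad), for 0.2 s.
2. the tray is raised past level (0.13 rad) (value of joint tip_tray above 0.13 rad), for 0.1 s.
At the end, for the whole second after the job is handed in: each insert lies at rest in the pocket of its own length (centre within 20 mm along the ramp, 16 mm across and 12 mm in height of its resting place, lying across the ramp within 0.25 rad), and the tray is back down (within 0.05 rad) (x of short_mid in the frame of grader between 0.048 and 0.088 m and y of short_mid in the frame of grader between -0.016 and 0.016 m and z of short_mid in the frame of grader between 0.0595 and 0.0835 m and angle between the x axis of each of short_mid, medium_mid, long_mid and the y axis of grader, either way round below 0.25 rad and linear speed of each of short, medium, long below 0.03 m/s and x of medium_mid in the frame of grader between 0.1225 and 0.1625 m and y of medium_mid in the frame of grader between -0.016 and 0.016 m and z of medium_mid in the frame of grader between 0.0504 and 0.0744 m and x of long_mid in the frame of grader between 0.1969 and 0.2369 m and y of long_mid in the frame of grader between -0.016 and 0.016 m and z of long_mid in the frame of grader between 0.0412 and 0.0652 m and value of joint tip_tray below 0.05 rad); the robot touches nothing.
It fails at once if the puck is shifted by more than 30 mm (distance of puck from where it was at the start of the episode above 0.03 m).
It fails at once if the logger is shifted by more than 30 mm (distance of logger from where it was at the start of the episode above 0.03 m).
It fails at once if the stand is shifted by more than 30 mm (distance of stand from where it was at the start of the episode above 0.03 m).
It also fails if it takes over 72 s, if anything falls off the work surface, if the arm or the gripper's body presses on something with over 40 N, if the wrist force passes 120 N, or if a joint passes its speed limit or range.

## Robot

A 6-joint arm with a two-finger parallel gripper is mounted at the origin on the work surface. World frame = base frame: x ahead of the robot, y to its left, z up, the work surface at z = 0. Lengths are in m, angles in degrees, forces in N, time in s.
With the tool pointing down it reaches from about 0.35 to 0.925 m from the base axis. Payload 6.4 kg.
Tool frame: the origin (TCP) lies on the front face of the gripper's body, between the roots of the fingers; the fingertips stand 97 mm ahead of it and the grasp point (between the pads) lies 78 mm ahead of it; z points along the fingers, x is the direction in which the jaws open and shut, and the axes are right-handed (so a half turn about z gives the same grasp; the last joint's range is limited). The gripper opens to 94 mm and grips with 3 to 60 N. Pads are 16 mm wide; open, the fingers measure 119 mm over their backs; the gripper's body (75 mm by 177 mm) begins 78 mm behind the grasp point.
Start: joints at [-82.282, 14.043, 89.255, -0, 76.702, -9.975], TCP at [0.198, -0.619, 0.303] pointing down, gripper open.
Joint ranges: [-179.41, 179.41], [-58.25, 129.5], [7.25, 145.43], [-54.29, 234.29], [11.92, 165.04], [-157.13, 157.13]. Speed limits (degrees/s): [147.25, 147.25, 180, 180, 180, 180].

## Interface

Orientations are given as a 3x3 rotation matrix whose columns are the frame's x, y, z axes.
In Python, from station import r gives the robot as it stands. The module is installed in compiled form; this text tells all that it offers.
- The arm moves only by the shell command python3 -m jog 'ROWS' [FORCE]. ROWS is a JSON object of lists of equal length, an entry for each row: "translation": the shift along the tool's x, y, z in mm, a list of three; "delta_rot": the turn, a rotation vector about the tool's x, y, z in degrees, a list of three; "jaw": the closure, from 0 (fully open) to 1 (shut). A call has 1 to 10 rows; each row shifts and turns the pose as measured when the row begins, along the tool's axes as they then stand; what a row does not reach is not made up. A row lasts 1/10 s, in which the tool goes at most 50 mm and 8.59 degrees, less where a joint would pass 70% of its speed; a pose out of reach is approached as far as the arm can. A call is refused whole if a number of a shift passes 50 or a number of a turn 8.59, either way. A call with a gripper value outside its range is refused whole. The fingers move at their own pace and stop on an object; FORCE is the grip in N (left out, the last holds). Time passes only in rows, so rows that do not move let the fingers close. It gives the time, the measured TCP pose, the force and the opening at its end, in the units of the state.
- r.state(): the state, without advancing time (a new reading comes with each control period).
- r.camera(name): name is "scene" or "side" or "wrist"; returns (picture, depth): 384x512x3 uint8, red, green, blue; 384x512 float32, m along the optical axis (not along the pixel's ray), 0 where there is no reading.
- r.calibration(name): a dict with "fx", "fy", "cx", "cy" (pixels), "dist_coeffs" ([k1, k2, p1, p2, k3] as OpenCV has them; the pictures are not rectified), "T" (4x4, takes a point from camera to world coordinates); the wrist camera has in their place "T_tool_cam" (4x4, takes a point from camera to tool coordinates, whose origin is the TCP and whose axes are the tool frame's). Camera axes: x right, y down, z forward; pixel columns grow to the right and rows downward; lengths in m; the calibration is good to about 2 mm. A picture is of the moment at which its call begins: read the wrist's pose just before it. calibration takes no time and is no camera call.
- r.hand_in(): hands the job in, once; it reports no verdict.
The state is a dict: "time_s": time; "q": joint angles; "qd": joint speeds; "joint_efforts": joint torques, N m; "tool_pos": TCP position; "tool_rot": TCP orientation; "ft_force": force on the tool from outside, world axes, zero at the start; "wrist_torque": the same for the moment, N m; "grip_width": finger opening in m.
Only numpy, scipy, OpenCV 4.12 (cv2) and the standard library are available. Lean on these libraries where they do the work, as an engineer would, in place of code of your own. Each camera call takes 0.05 s, during which the arm holds its last target.

## Working session

There is one attempt and no reset: what is moved stays moved. The work goes in short steps, Python scripts to look and compute and a shell command to move; the robot and the scene stay as the last step left them, time stands still between calls to the robot, and variables do not carry over. Pictures are saved under pics/ and viewed, and the job is handed in when it is done.

```bash
ls; mkdir -p pics; cat > h.py <<'E'
import numpy as np, cv2, json
from station import r
def snap(n,tag):
    s=r.state(); p,d=r.camera(n); c=r.calibration(n)
    if n=='wrist':
        T=np.eye(4);T[:3,:3]=np.array(s['tool_rot']);T[:3,3]=s['tool_pos']; T=T@np.array(c['T_tool_cam'])
    else: T=np.array(c['T'])
    cv2.imwrite(f'pics/{tag}.png',p[:,:,::-1])
    np.savez(f'pics/{tag}.npz',p=p,d=d,T=T,K=np.array([c['fx'],c['fy'],c['cx'],c['cy']]),D=np.array(c['dist_coeffs']))
def load(tag): return np.load(f'pics/{tag}.npz')
def rays(z,uv):
    K=z['K'];M=np.array([[K[0],0,K[2]],[0,K[1],K[3]],[0,0,1]])
    n=cv2.undistortPoints(np.array(uv,float).reshape(-1,1,2),M,z['D']).reshape(-1,2)
    return np.c_[n,np.ones(len(n))]
def pts(tag,uv):  # depth-based
    z=load(tag);uv=np.array(uv).reshape(-1,2);R=rays(z,uv)
    d=z['d'][uv[:,1].astype(int),uv[:,0].astype(int)]
    return (R*d[:,None])@z['T'][:3,:3].T+z['T'][:3,3]
def atz(tag,uv,h):
    z=load(tag);R=rays(z,uv)@z['T'][:3,:3].T;o=z['T'][:3,3]
    return o+R*((h-o[2])/R[:,2])[:,None]
def cloud(tag):
    v,u=np.mgrid[0:384,0:512];return pts(tag,np.c_[u.ravel(),v.ravel()]).reshape(384,512,3)
def proj(tag,P):
    z=load(tag);K=z['K'];M=np.array([[K[0],0,K[2]],[0,K[1],K[3]],[0,0,1]])
    Ti=np.linalg.inv(z['T']);return cv2.projectPoints(np.array(P,float).reshape(-1,3),cv2.Rodrigues(Ti[:3,:3])[0],Ti[:3,3],M,z['D'])[0].reshape(-1,2)
E
python3 - <<'E'
from h import *
for n in ['scene','side','wrist']: snap(n,n+'0'); print(n,load(n+'0')['T'].round(3).tolist(),load(n+'0')['D'])
s=r.state();print(s)
E
```

```text
pics
scene [[0.637, 0.5, -0.587, 1.312], [0.771, -0.407, 0.49, -0.614], [0.007, -0.765, -0.645, 0.884], [0.0, 0.0, 0.0, 1.0]] [-0.10114785  0.          0.          0.          0.        ]
side [[-0.971, -0.181, 0.155, 0.363], [-0.238, 0.689, -0.685, 0.87], [0.018, -0.702, -0.712, 1.001], [0.0, 0.0, 0.0, 1.0]] [-0.06401575  0.          0.          0.          0.        ]
wrist [[0.303, -0.915, -0.265, 0.275], [-0.953, -0.292, -0.083, -0.593], [-0.002, 0.278, -0.961, 0.385], [0.0, 0.0, 0.0, 1.0]] [-0.05129194  0.          0.          0.          0.        ]
{'time_s': 0.15, 'q': array([-8.22831585e+01,  1.40740535e+01,  8.93079915e+01, -1.69823229e-03,
        7.67011578e+01, -9.97663938e+00]), 'qd': array([-0.12104878, -0.14258173, -0.14763412, -0.03866627, -0.04556038,
       -0.00219569]), 'joint_efforts': array([ 9.04610351e-04, -4.16263676e+01, -3.14983034e+01,  6.85403030e-02,
        3.16434936e-02, -8.52243716e-05]), 'tool_pos': array([ 0.19749307, -0.61894076,  0.30181636]), 'tool_rot': array([[ 3.03931019e-01, -9.52694015e-01, -2.23576394e-04],
       [-9.52692960e-01, -3.03931020e-01,  1.43513820e-03],
       [-1.43519937e-03, -2.23183359e-04, -9.99998945e-01]]), 'ft_force': array([-0.38803261, -0.15889892,  1.12844604]), 'wrist_torque': array([-0.01140933,  0.01495913, -0.02956739]), 'grip_width': 0.09393621993927483}
```

View pics/scene0.png

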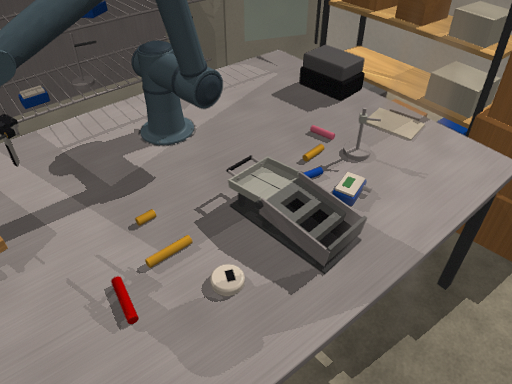

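View pics/side0.png

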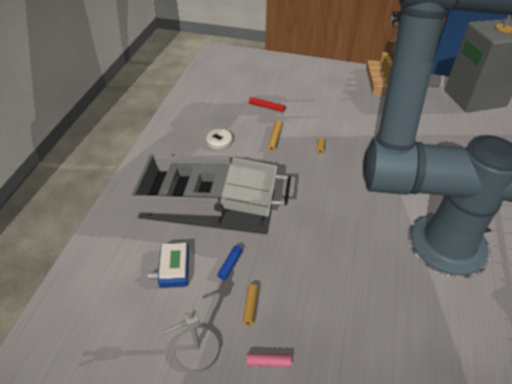

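View pics/wrist0.png

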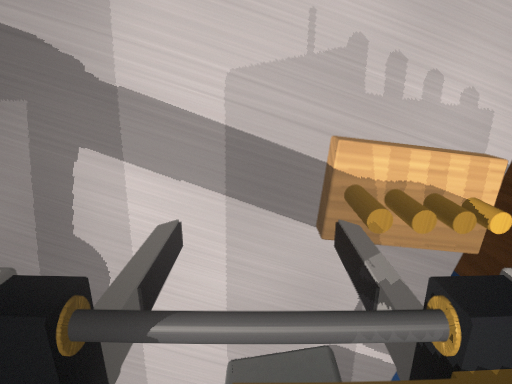

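Scene view: brass short at (146,217), brass long at (169,250) and brass medium at (314,153). Look-alikes to leave alone are blue (314,173), pink (322,132), red (124,300), and the stored rods in the wooden rack (wrist view). The side view shows the same set: short (321,145), long (275,135), medium (251,304).

```bash
cat > seg.py <<'E'
from h import *
def segs(tag,zmax=0.05,lo=(12,140,60),hi=(30,255,255),minpx=40):
    z=load(tag);hsv=cv2.cvtColor(z['p'],cv2.COLOR_RGB2HSV)
    C=cloud(tag)
    m=cv2.inRange(hsv,lo,hi)&((C[...,2]>-.01)&(C[...,2]<zmax)&(z['d']>0)).astype(np.uint8)*255
    n,l,st,ce=cv2.connectedComponentsWithStats(m)
    for i in range(1,n):
        if st[i,4]<minpx: continue
        P=C[l==i]; P=P[P[:,2]>0.008]
        if len(P)<minpx/2: continue
        q=P[:,:2].mean(0);u,s,vt=np.linalg.svd(P[:,:2]-q,full_matrices=False)
        a=(P[:,:2]-q)@vt[0]; e=np.percentile(a,[.5,99.5]); b=(P[:,:2]-q)@vt[1]
        print(tag,'px',ce[i].round(0),st[i,4],'mid',(q+vt[0]*e.mean()).round(4),'dir',vt[0].round(3),'ang',np.degrees(np.arctan2(vt[0,1],vt[0,0])).round(1),'len',np.ptp(e).round(4),'wid',np.ptp(b).round(4),'ztop',np.percentile(P[:,2],[50,95,99]).round(4))
E
python3 - <<'E'
from seg import *
segs('scene0');segs('side0')
a=cv2.imread('pics/scene0.png');
o=np.hstack([cv2.resize(a[190:280,100:220],(480,360),interpolation=2),cv2.resize(a[140:180,285:345],(300,200),interpolation=2).repeat(1,0)[:200] if 0 else cv2.resize(a[120:185,275:355],(320,360),interpolation=2)])
cv2.imwrite('pics/crop0.png',o)
E
```

```text
scene0 px [503. 100.] 229 mid [0.7658 1.3339] dir [1.    0.019] ang 1.1 len 0.0857 wid 0.0223 ztop [0.0279 0.0478 0.0488]
scene0 px [313. 152.] 163 mid [0.5032 0.3288] dir [ 0.082 -0.997] ang -85.3 len 0.0991 wid 0.0258 ztop [0.0232 0.0294 0.0306]
scene0 px [145. 217.] 178 mid [ 0.4211 -0.3098] dir [ 0.059 -0.998] ang -86.6 len 0.0594 wid 0.0257 ztop [0.0224 0.0278 0.0291]
scene0 px [168. 251.] 471 mid [ 0.5834 -0.323 ] dir [ 0.036 -0.999] ang -87.9 len 0.1375 wid 0.0263 ztop [0.0235 0.0285 0.0295]
scene0 px [  2. 245.] 67 mid [ 0.2608 -0.7   ] dir [-0.48   0.877] ang 118.7 len 0.0224 wid 0.0189 ztop [0.0227 0.0394 0.0402]
side0 px [330.  10.] 1340 mid [ 0.5245 -1.375 ] dir [-1.     0.004] ang 179.8 len 0.6195 wid 0.0419 ztop [0.0281 0.0473 0.0494]
side0 px [275. 136.] 166 mid [ 0.5722 -0.3168] dir [-0.027  1.   ] ang 91.5 len 0.1382 wid 0.0203 ztop [0.0247 0.0287 0.03  ]
side0 px [321. 145.] 83 mid [ 0.4126 -0.3042] dir [-0.121  0.993] ang 96.9 len 0.0544 wid 0.0205 ztop [0.024  0.0292 0.0303]
side0 px [250. 304.] 349 mid [0.494  0.3325] dir [-0.12   0.993] ang 96.9 len 0.0981 wid 0.0224 ztop [0.025  0.0287 0.0302]
```

```bash
python3 - <<'E'
from h import *
for t,b in (('scene0',(220,150,370,270)),('side0',(125,140,305,235))):
    a=cv2.imread(f'pics/{t}.png')[b[1]:b[3],b[0]:b[2]];cv2.imwrite(f'pics/{t}_g.png',cv2.resize(a,None,fx=4,fy=4,interpolation=cv2.INTER_CUBIC))
E
```

```text
(no output)
```

View pics/scene0_g.png

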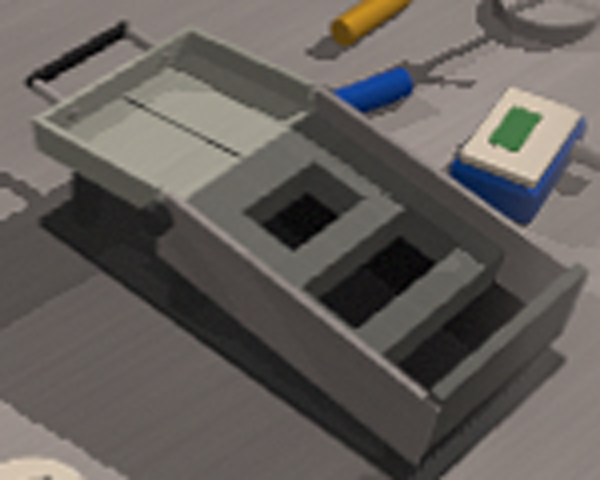

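View pics/side0_g.png

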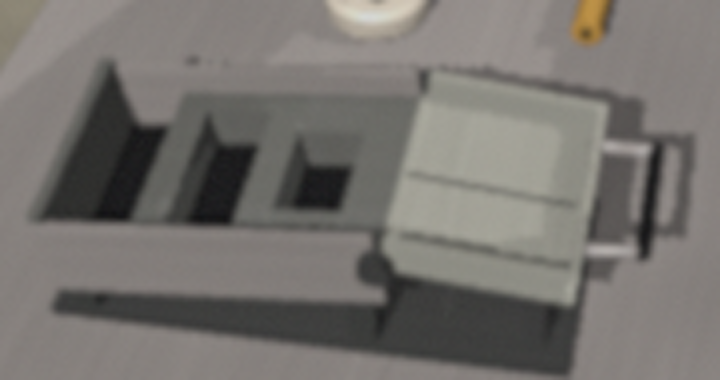

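View pics/crop0.png

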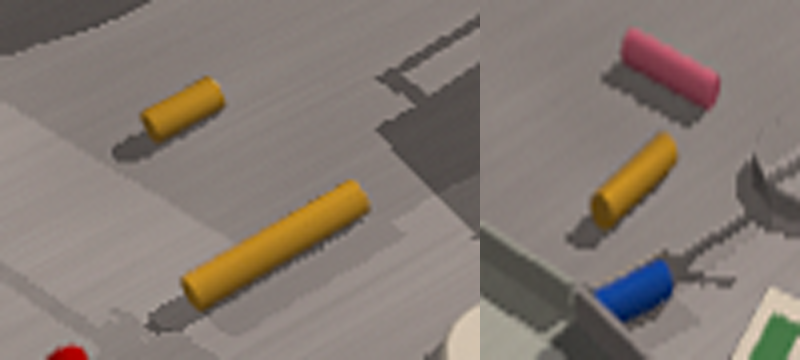

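```bash
python3 - <<'E'
from h import *
S=lambda x,y:(220+x/4,150+y/4); D=lambda x,y:(125+x/4,140+y/4)
for nm,t,uv in [('line rear','scene0',S(122,97)),('line front','scene0',S(240,156)),('handle a','scene0',S(35,82)),('handle b','scene0',S(124,30)),
 ('line front','side0',D(407,173)),('line rear','side0',D(575,203)),('handle a','side0',D(655,150)),('handle b','side0',D(645,252)),
 ('pk1 tl','side0',D(300,135)),('pk1 bl','side0',D(280,209)),('far wall L','scene0',S(435,405)),('far wall R','scene0',S(583,270)),('farwall','side0',D(107,65)),('farwall','side0',D(35,218))]:
    print(nm,t,pts(t,[uv]).round(4))
for t in('scene0','side0'):
    C=cloud(t);p=load(t)['p'];
    z=C[...,2];m=(p.max(2)<50)&(z>.04)&(z<.2)&(C[...,0]>.3)&(C[...,0]<.52)&(abs(C[...,1])<.3)
    P=C[m];print(t,len(P),np.median(P,0),P.min(0),P.max(0))
E
```

```text
line rear scene0 [[0.5249 0.0129 0.0861]]
line front scene0 [[0.6472 0.0267 0.0988]]
handle a scene0 [[ 0.4846 -0.0412  0.1032]]
handle b scene0 [[0.4738 0.0562 0.1022]]
line front side0 [[0.6418 0.0273 0.0999]]
line rear side0 [[0.5235 0.0106 0.0838]]
handle a side0 [[ 0.4762 -0.0367  0.1033]]
handle b side0 [[0.4642 0.061  0.1029]]
pk1 tl side0 [[ 0.7341 -0.0062  0.0828]]
pk1 bl side0 [[0.7216 0.0723 0.0876]]
far wall L scene0 [[ 0.9014 -0.0341  0.0914]]
far wall R scene0 [[0.8877 0.1285 0.0999]]
farwall side0 [[ 0.8916 -0.0244  0.0999]]
farwall side0 [[0.8798 0.1302 0.0951]]
scene0 82 [0.47912913 0.00424935 0.10533498] [ 0.46741985 -0.04614801  0.09836367] [0.48723907 0.05403204 0.10985139]
side0 49 [0.47103585 0.02126694 0.10641276] [ 0.4653906  -0.03694457  0.10199267] [0.47699944 0.05867075 0.10962419]
```

```bash
cat > plan.py <<'E'
from h import *
from scipy.spatial.transform import Rotation as Ro
def plan(tgt,ang=None,n=None,tiltR=None):
    s=r.state();p=np.array(s['tool_pos']);R=np.array(s['tool_rot'])
    if ang is None: Rt=R
    else:
        a=np.radians(ang);x=np.array([np.cos(a),np.sin(a),0]);zz=np.array([0,0,-1.]);Rt=np.c_[x,np.cross(zz,x),zz]
    rv=Ro.from_matrix(R.T@Rt).as_rotvec(degrees=True)
    d=np.array(tgt)-p
    nn=int(max(np.ceil(np.linalg.norm(d)/.045),np.ceil(np.linalg.norm(rv)/8),1)); n=n or nn
    print('from',p.round(4),'delta w mm',(d*1000).round(1),'rotvec',rv.round(2),'rows',n,'tot tool mm',(R.T@d*1000).round(1))
    tr=[]
    for i in range(n):
        Ri=R@Ro.from_rotvec(rv*i/n,degrees=True).as_matrix()
        tr.append((Ri.T@d/n*1000).round(1).tolist())
    print(tr,(rv/n).round(2).tolist())
def st():
    s=r.state();print('t',round(s['time_s'],2),'tcp',np.array(s['tool_pos']).round(4),'ang',round(np.degrees(np.arctan2(s['tool_rot'][1][0],s['tool_rot'][0][0])),2),'F',np.array(s['ft_force']).round(1),'w',round(s['grip_width'],4),'q',np.array(s['q']).round(0))
E
python3 -c "
from plan import *
plan([.5,-.36,.302],0)"
```

```text
from [ 0.1975 -0.6189  0.3018] delta w mm [3.025e+02 2.589e+02 2.000e-01] rotvec [-6.000e-02  6.000e-02 -7.231e+01] rows 10 tot tool mm [-1.548e+02 -3.669e+02  1.000e-01]
[[-15.5, -36.7, 0.0], [-10.7, -38.3, 0.0], [-5.8, -39.4, 0.0], [-0.8, -39.8, -0.0], [4.2, -39.6, -0.0], [9.1, -38.8, -0.0], [14.0, -37.3, -0.0], [18.5, -35.2, -0.0], [22.8, -32.6, -0.0], [26.8, -29.5, -0.0]] [-0.01, 0.01, -7.23]
```

```bash
python3 -m jog '{"translation":[[-15.5,-36.7,0],[-10.7,-38.3,0],[-5.8,-39.4,0],[-0.8,-39.8,0],[4.2,-39.6,0],[9.1,-38.8,0],[14,-37.3,0],[18.5,-35.2,0],[22.8,-32.6,0],[26.8,-29.5,0]],"delta_rot":[[0,0,-7.23],[0,0,-7.23],[0,0,-7.23],[0,0,-7.23],[0,0,-7.23],[0,0,-7.23],[0,0,-7.23],[0,0,-7.23],[0,0,-7.23],[0,0,-7.23]],"jaw":[0,0,0,0,0,0,0,0,0,0]}'
python3 - <<'E'
from plan import *
from seg import *
st();plan([.5,-.36,.302],0)
snap('wrist','w1');segs('w1')
E
```

```text
time_s: 1.15
tool_pos: [0.5011, -0.3463, 0.2985]
tool_rot: [[0.999, 0.042, -0.003], [0.042, -0.999, 0.005], [-0.003, -0.006, -1.0]]
ft_force: [1.2, 0.1, 0.2]
grip_width: 0.094
t 1.15 tcp [ 0.5011 -0.3463  0.2985] ang 2.39 F [1.2 0.1 0.2] w 0.094 q [-45.   9.  96.   0.  76. -48.]
from [ 0.5011 -0.3463  0.2985] delta w mm [ -1.1 -13.7   3.5] rotvec [-0.31  0.15  2.39] rows 1 tot tool mm [-1.7 13.6 -3.5]
[[-1.7, 13.6, -3.5]] [-0.31, 0.15, 2.39]
w1 px [324. 149.] 2762 mid [ 0.5742 -0.3212] dir [ 0.035 -0.999] ang -88.0 len 0.1368 wid 0.0267 ztop [0.027  0.0293 0.0299]
w1 px [183. 135.] 1225 mid [ 0.4161 -0.3085] dir [ 0.054 -0.999] ang -86.9 len 0.0587 wid 0.0264 ztop [0.0269 0.0293 0.03  ]
```

View pics/w1.png

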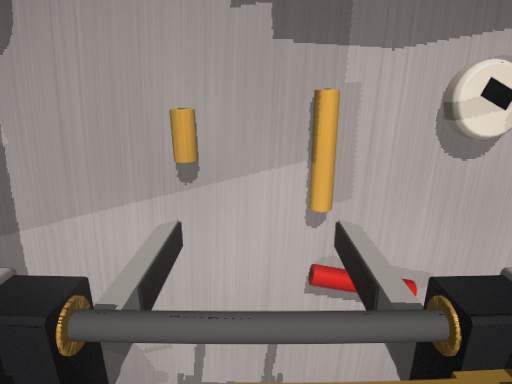

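```bash
python3 -c "
from plan import *
plan([.56,-.08,.38],6.5)"
```

```text
from [ 0.5044 -0.3424  0.2985] delta w mm [ 55.6 262.4  81.5] rotvec [-0.45 -0.   -3.63] rows 7 tot tool mm [  68.7 -259.9  -79.5]
[[9.8, -37.1, -11.4], [10.1, -37.0, -11.4], [10.5, -36.9, -11.4], [10.8, -36.8, -11.5], [11.1, -36.7, -11.5], [11.5, -36.6, -11.6], [11.8, -36.5, -11.6]] [-0.06, -0.0, -0.52]
```

```bash
python3 -m jog '{"translation":[[9.8,-37,-11.4],[10,-37,-11.4],[10.5,-37,-11.4],[10.8,-37,-11.5],[11,-37,-11.5],[11.5,-36.5,-11.6],[11.8,-36.5,-11.6],[0,0,0],[0,0,0]],"delta_rot":[[0,0,-0.5],[0,0,-0.5],[0,0,-0.5],[0,0,-0.5],[0,0,-0.5],[0,0,-0.5],[0,0,-0.5],[0,0,0],[0,0,0]],"jaw":[0,0,0,0,0,0,0,0,0]}'
python3 - <<'E'
from plan import *
snap('wrist','w2');st()
E
```

```text
time_s: 2.1
tool_pos: [0.561, -0.0683, 0.3809]
tool_rot: [[0.994, 0.113, -0.005], [0.113, -0.994, 0.012], [-0.003, -0.012, -1.0]]
ft_force: [-0.2, -0.1, 0.7]
grip_width: 0.0939
t 2.15 tcp [ 0.561  -0.0686  0.381 ] ang 6.45 F [-0.6  0.3 -0.2] w 0.0942 q [-19.  -0.  97.   1.  84. -25.]
```

View pics/w2.png

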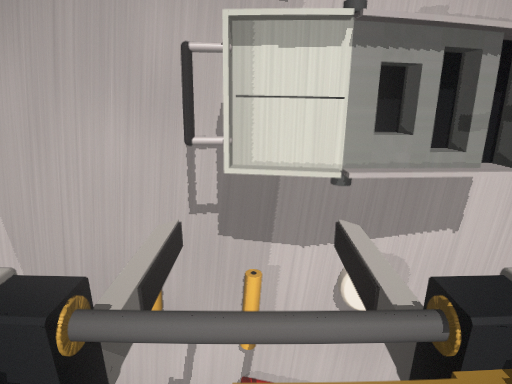

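The wrist view shows the whole tray. The middle line runs (236,96)–(344,98), the handle (186,43)–(189,144), and pocket 1 is around (399,98).

```bash
python3 - <<'E'
from h import *
a=cv2.imread('pics/w2.png')[0:190,170:470];cv2.imwrite('pics/w2g.png',cv2.resize(a,None,fx=2.6,fy=2.6,interpolation=cv2.INTER_CUBIC))
C=cloud('w2');p=load('w2')['p'].astype(int)
# line: dark pixels in floor
m=(p.sum(2)<270);m2=np.zeros_like(m);m2[90:104,232:346]=m[90:104,232:346]
P=C[m2];v=np.linalg.svd(P[:,:2]-P[:,:2].mean(0))[2][0];print('line',len(P),P.mean(0),v,np.degrees(np.arctan(v[1]/v[0])),P[P[:,0].argmin()],P[P[:,0].argmax()])
h=np.zeros_like(m);h[30:155,178:197]=(p.max(2)<60)[30:155,178:197];h&=C[...,2]>.07
P=C[h];v=np.linalg.svd(P[:,:2]-P[:,:2].mean(0))[2][0];v*=np.sign(v[1]);e=np.percentile((P-P.mean(0))[:,:2]@v,[1,99])
print('handle',len(P),P.mean(0),'mid',P.mean(0)[:2]+v*e.mean(),np.ptp(e),np.degrees(np.arctan2(-v[0],v[1])),P[:,2].max(),np.percentile(P[:,2],[50,90]))
for nm,uv in [('hinge at line',(344,97.5)),('floor c',(290,103)),('rear floor',(238,103)),('wall top L',(227,13)),('wall top R',(226,170)),('pk1 tl',(379,63)),('pk1 bl',(375,131)),('pk1 tr',(421,64)),('ramp start',(352,98)),('ramp',(430,98))]:
    print(nm,pts('w2',[uv]).round(4))
E
```

```text
line 101 [0.59321315 0.02128228 0.09556759] [0.99525759 0.09727453] 5.5822475431789575 [0.53397759 0.01515263 0.08976669] [0.64502194 0.02682158 0.09987168]
handle 899 [0.47453452 0.01192545 0.10828598] mid [0.47480345 0.00913489] 0.10364424118729365 5.504743647013998 0.4649884934882598 [0.10771451 0.10896494]
hinge at line [[0.646  0.0264 0.1007]]
floor c [[0.5879 0.0135 0.0937]]
rear floor [[0.5291 0.0068 0.0898]]
wall top L [[0.5103 0.0954 0.1095]]
wall top R [[ 0.5237 -0.0688  0.1081]]
pk1 tl [[0.6785 0.0673 0.0985]]
pk1 bl [[ 0.7035 -0.0079  0.059 ]]
pk1 tr [[0.73   0.074  0.0885]]
ramp start [[0.655  0.0269 0.1006]]
ramp [[0.7497 0.0388 0.0877]]
```

View pics/w2g.png

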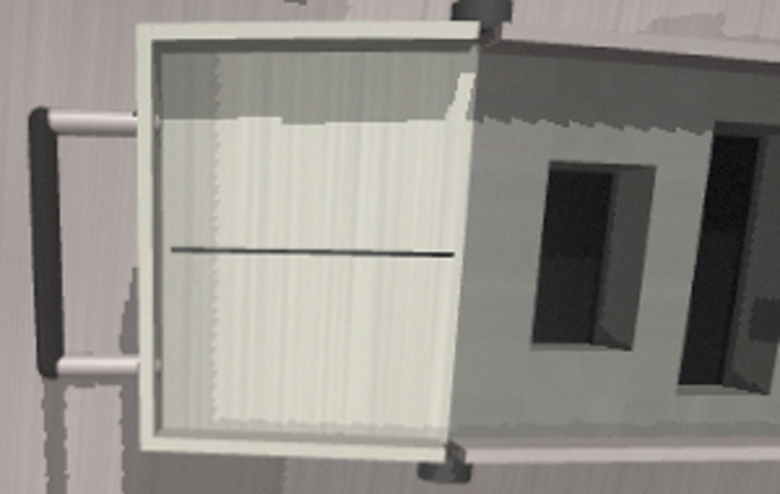

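```bash
python3 - <<'E'
from plan import *
from scipy.spatial import ConvexHull
z=load('w1');hsv=cv2.cvtColor(z['p'],cv2.COLOR_RGB2HSV);m=cv2.inRange(hsv,(12,140,60),(30,255,255))
n,l,s,ce=cv2.connectedComponentsWithStats(m);C=cloud('w1')
for i in range(1,n):
    if s[i,4]<500 or ce[i][1]>250: continue
    P=C[l==i];P=P[(P[:,2]>.025)&(P[:,2]<.035)];q=P[:,:2].mean(0);v=np.linalg.svd(P[:,:2]-q)[2][0];w=np.array([-v[1],v[0]])
    e=np.percentile((P[:,:2]-q)@v,[.5,99.5]);b=np.percentile((P[:,:2]-q)@w,[1,99]);print(ce[i],'mid',q+v*e.mean()+w*b.mean(),np.ptp(e),np.ptp(b),v)
plan([.575,-.321,.22],2);plan([.575,-.321,.103],2)
E
```

```text
[323.78198198 148.91243243] mid [ 0.57552758 -0.32114371] 0.13689943395266713 0.01932188029691239 [ 0.03494369 -0.99938928]
[183.46747967 135.16585366] mid [ 0.41403066 -0.30863857] 0.058711093277257695 0.019563648799302176 [ 0.07093047 -0.99748126]
from [ 0.561  -0.0686  0.381 ] delta w mm [  14.  -252.4 -161. ] rotvec [-0.7   0.21  4.44] rows 7 tot tool mm [-13.9 254.3 157.9]
[[-2.0, 36.3, 22.6], [-1.6, 36.3, 22.6], [-1.2, 36.3, 22.7], [-0.8, 36.3, 22.7], [-0.4, 36.2, 22.8], [-0.0, 36.2, 22.9], [0.4, 36.2, 22.9]] [-0.1, 0.03, 0.63]
from [ 0.561  -0.0686  0.381 ] delta w mm [  14.  -252.4 -278. ] rotvec [-0.7   0.21  4.44] rows 9 tot tool mm [-13.5 255.8 274.9]
[[-1.5, 28.4, 30.5], [-1.3, 28.4, 30.6], [-1.0, 28.4, 30.6], [-0.8, 28.3, 30.7], [-0.6, 28.3, 30.7], [-0.3, 28.3, 30.7], [-0.1, 28.2, 30.8], [0.1, 28.2, 30.8], [0.3, 28.1, 30.8]] [-0.08, 0.02, 0.49]
```

```bash
python3 -m jog '{"translation":[[-2,36.3,22.6],[-1.6,36.3,22.6],[-1.2,36.3,22.7],[-0.8,36.3,22.7],[-0.4,36.2,22.8],[0,36.2,22.9],[0.4,36.2,22.9],[0,0,0]],"delta_rot":[[-0.1,0,0.63],[-0.1,0,0.63],[-0.1,0,0.63],[-0.1,0,0.63],[-0.1,0,0.63],[-0.1,0,0.63],[-0.1,0,0.63],[0,0,0]],"jaw":[0,0,0,0,0,0,0,0]}'
python3 - <<'E'
from plan import *
st();plan([.575,-.321,.103],2)
E
```

```text
time_s: 2.95
tool_pos: [0.5674, -0.3408, 0.2094]
tool_rot: [[1.0, 0.018, -0.007], [0.018, -1.0, 0.003], [-0.007, -0.003, -1.0]]
ft_force: [-1.3, 0.3, 0.2]
grip_width: 0.0941
t 2.95 tcp [ 0.5674 -0.3408  0.2094] ang 1.03 F [-1.3  0.3  0.2] w 0.0941 q [-41.  21.  91.  -0.  69. -42.]
from [ 0.5674 -0.3408  0.2094] delta w mm [   7.6   19.8 -106.4] rotvec [-0.17  0.39 -0.97] rows 3 tot tool mm [  8.7 -19.3 106.4]
[[2.9, -6.4, 35.5], [2.9, -6.5, 35.5], [2.8, -6.5, 35.5]] [-0.06, 0.13, -0.32]
```

```bash
python3 -m jog '{"translation":[[4,-10,20],[4,-9,20],[0,0,20],[0,0,0],[0,0,0]],"delta_rot":[[0,0.2,-0.5],[0,0.2,-0.5],[0,0,0],[0,0,0],[0,0,0]],"jaw":[0,0,0,0,0]}'
python3 - <<'E'
from plan import *
st();plan([.575,-.321,.103],2)
E
```

```text
time_s: 3.45
tool_pos: [0.5708, -0.3258, 0.1467]
tool_rot: [[1.0, 0.026, -0.002], [0.026, -1.0, 0.005], [-0.002, -0.005, -1.0]]
ft_force: [-0.1, 0.1, -0.4]
grip_width: 0.094
t 3.45 tcp [ 0.5708 -0.3258  0.1467] ang 1.46 F [-0.1  0.1 -0.4] w 0.094 q [-40.  25.  93.   0.  62. -41.]
from [ 0.5708 -0.3258  0.1467] delta w mm [  4.2   4.8 -43.7] rotvec [-0.3   0.12 -0.54] rows 1 tot tool mm [ 4.4 -4.5 43.7]
[[4.4, -4.5, 43.7]] [-0.3, 0.12, -0.54]
```

```bash
python3 -m jog '{"translation":[[2.2,-2.3,15],[2.2,-2.3,15],[0,0,12],[0,0,0],[0,0,0]],"delta_rot":[[0,0,-0.3],[0,0,-0.3],[0,0,0],[0,0,0],[0,0,0]],"jaw":[0,0,0,0,0]}'
python3 - <<'E'
from plan import *
st();plan([.575,-.321,.103],2)
E
```

```text
time_s: 3.95
tool_pos: [0.5761, -0.3215, 0.1041]
tool_rot: [[0.999, 0.036, 0.001], [0.036, -0.999, 0.003], [0.001, -0.003, -1.0]]
ft_force: [-0.5, -0.7, 0.0]
grip_width: 0.0939
t 3.95 tcp [ 0.5761 -0.3215  0.1041] ang 2.08 F [-0.5 -0.7  0. ] w 0.0939 q [-39.  29.  93.   0.  58. -41.]
from [ 0.5761 -0.3215  0.1041] delta w mm [-1.1  0.5 -1.1] rotvec [-0.16 -0.05  0.08] rows 1 tot tool mm [-1.1 -0.5  1.1]
[[-1.1, -0.5, 1.1]] [-0.16, -0.05, 0.08]
```

Excellent. Closing the gripper.

```bash
python3 -m jog '{"translation":[[0,0,0],[0,0,0],[0,0,0],[0,0,0],[0,0,0],[0,0,0]],"delta_rot":[[0,0,0],[0,0,0],[0,0,0],[0,0,0],[0,0,0],[0,0,0]],"jaw":[1,1,1,1,1,1]}' 40
python3 - <<'E'
from plan import *
st()
E
```

```text
time_s: 4.55
tool_pos: [0.577, -0.3222, 0.106]
tool_rot: [[0.999, 0.036, 0.003], [0.036, -0.999, 0.001], [0.003, -0.001, -1.0]]
ft_force: [0.5, 0.2, 0.0]
grip_width: 0.0494
t 4.55 tcp [ 0.577  -0.3222  0.106 ] ang 2.08 F [0.5 0.2 0. ] w 0.0494 q [-39.  28.  93.   0.  58. -41.]
```

```bash
python3 -m jog '{"translation":[[-1,0,2],[0,0,0],[0,0,0],[0,0,0],[0,0,0]],"delta_rot":[[0,0,0],[0,0,0],[0,0,0],[0,0,0],[0,0,0]],"jaw":[1,1,1,1,1]}' 40
python3 - <<'E'
from plan import *
st()
plan([.554,.0177,.26],5.55)
E
```

```text
time_s: 5.05
tool_pos: [0.5758, -0.3223, 0.104]
tool_rot: [[0.999, 0.036, 0.003], [0.036, -0.999, 0.001], [0.003, -0.001, -1.0]]
ft_force: [-0.4, 0.2, -0.1]
grip_width: 0.0269
t 5.05 tcp [ 0.5758 -0.3223  0.104 ] ang 2.09 F [-0.4  0.2 -0.1] w 0.0269 q [-39.  29.  93.   0.  58. -41.]
from [ 0.5758 -0.3223  0.104 ] delta w mm [-21.8 340.  156. ] rotvec [-0.02 -0.17 -3.46] rows 9 tot tool mm [  -8.9 -340.7 -155.8]
[[-1.0, -37.9, -17.3], [-0.7, -37.9, -17.3], [-0.5, -37.9, -17.3], [-0.2, -37.9, -17.3], [0.0, -37.9, -17.3], [0.3, -37.9, -17.3], [0.5, -37.9, -17.3], [0.8, -37.9, -17.3], [1.0, -37.8, -17.3]] [-0.0, -0.02, -0.38]
```

```bash
python3 -m jog '{"translation":[[0,0,-20],[0,0,-40],[0,0,-40],[0,-20,-30],[-0.5,-38,-5],[0,-38,0],[0,-38,0],[0.5,-38,0],[0.5,-38,0],[1,-38,0]],"delta_rot":[[0,0,0],[0,0,0],[0,0,0],[0,0,-0.4],[0,0,-0.5],[0,0,-0.5],[0,0,-0.5],[0,0,-0.5],[0,0,-0.5],[0,0,-0.5]],"jaw":[1,1,1,1,1,1,1,1,1,1]}'
python3 - <<'E'
from plan import *
st()
plan([.554,.0177,.23],5.55)
E
```

```text
time_s: 6.05
tool_pos: [0.5547, -0.067, 0.2325]
tool_rot: [[0.996, 0.088, -0.015], [0.089, -0.996, 0.015], [-0.014, -0.016, -1.0]]
ft_force: [0.6, 0.2, -5.1]
grip_width: 0.0273
t 6.05 tcp [ 0.5547 -0.067   0.2325] ang 5.09 F [ 0.6  0.2 -5.1] w 0.0273 q [-19.   7. 105.   1.  69. -24.]
from [ 0.5547 -0.067   0.2325] delta w mm [-0.7 84.7 -2.5] rotvec [-0.91  0.8  -0.47] rows 2 tot tool mm [  6.8 -84.4   3.8]
[[3.4, -42.2, 1.9], [3.6, -42.2, 1.6]] [-0.46, 0.4, -0.23]
```

```bash
python3 -m jog '{"translation":[[3,-28,-8],[3,-24,0],[0,-10,0],[0,0,0],[0,0,0]],"delta_rot":[[-0.4,0.4,-0.2],[-0.4,0.4,-0.2],[0,0,0],[0,0,0],[0,0,0]],"jaw":[1,1,1,1,1]}'
python3 - <<'E'
from plan import *
st()
plan([.554,.0177,.21],5.55)
E
```

```text
time_s: 6.55
tool_pos: [0.5501, 0.0027, 0.2347]
tool_rot: [[0.995, 0.102, -0.012], [0.102, -0.995, 0.005], [-0.012, -0.006, -1.0]]
ft_force: [0.7, -0.6, -4.9]
grip_width: 0.027
t 6.55 tcp [0.5501 0.0027 0.2347] ang 5.86 F [ 0.7 -0.6 -4.9] w 0.027 q [-12.   5. 107.   0.  69. -17.]
from [0.5501 0.0027 0.2347] delta w mm [  3.9  15.  -24.7] rotvec [-0.37  0.66  0.3 ] rows 1 tot tool mm [  5.7 -14.4  24.7]
[[5.7, -14.4, 24.7]] [-0.37, 0.66, 0.3]
```

```bash
python3 -m jog '{"translation":[[3,-7,5],[3,-7,7],[0,0,5],[0,0,0],[0,0,0]],"delta_rot":[[-0.2,0.4,0.2],[-0.2,0.4,0.2],[0,0,0],[0,0,0],[0,0,0]],"jaw":[1,1,1,1,1]}'
python3 - <<'E'
from plan import *
st()
plan([.554,.0177,.195],5.55)
E
```

```text
time_s: 7.05
tool_pos: [0.5548, 0.0154, 0.2147]
tool_rot: [[0.996, 0.09, 0.001], [0.09, -0.996, -0.001], [0.001, 0.001, -1.0]]
ft_force: [-0.3, 1.0, -4.9]
grip_width: 0.0272
t 7.05 tcp [0.5548 0.0154 0.2147] ang 5.16 F [-0.3  1.  -4.9] w 0.0272 q [-10.   7. 107.  -0.  66. -15.]
from [0.5548 0.0154 0.2147] delta w mm [ -0.8   2.3 -19.7] rotvec [ 0.06 -0.06 -0.39] rows 1 tot tool mm [-0.7 -2.4 19.7]
[[-0.7, -2.4, 19.7]] [0.06, -0.06, -0.39]
```

```bash
python3 -m jog '{"translation":[[-0.5,-1.5,7],[0,-1,7],[0,0,5],[0,0,0],[0,0,0]],"delta_rot":[[0,0,-0.3],[0,0,-0.2],[0,0,0],[0,0,0],[0,0,0]],"jaw":[1,1,1,1,1]}'
python3 - <<'E'
from plan import *
st()
plan([.554,.0177,.195],5.55)
E
```

```text
time_s: 7.55
tool_pos: [0.5542, 0.0175, 0.194]
tool_rot: [[0.995, 0.099, 0.001], [0.099, -0.995, -0.001], [0.001, 0.001, -1.0]]
ft_force: [-0.1, 0.9, -1.0]
grip_width: 0.027
t 7.55 tcp [0.5542 0.0175 0.194 ] ang 5.66 F [-0.1  0.9 -1. ] w 0.027 q [-10.   9. 108.  -0.  64. -16.]
from [0.5542 0.0175 0.194 ] delta w mm [-0.2  0.2  1. ] rotvec [ 0.08 -0.08  0.11] rows 1 tot tool mm [-0.2 -0.2 -1. ]
[[-0.2, -0.2, -1.0]] [0.08, -0.08, 0.11]
```

```bash
python3 -m jog '{"translation":[[0,0,0],[0,0,0],[0,0,0],[0,0,-10],[0,0,-20],[0,0,-40],[0,0,-40],[0,0,-30],[0,0,0]],"delta_rot":[[0,0,0],[0,0,0],[0,0,0],[0,0,0],[0,0,0],[0,0,0],[0,0,0],[0,0,0],[0,0,0]],"jaw":[0.6,0.6,0.6,0.6,0.6,0.6,0.3,0,0]}'
python3 - <<'E'
from plan import *
st();plan([.5,.25,.33],5)
snap('side','s1'); snap('wrist','w3')
a=cv2.imread('pics/s1.png')[120:250,120:320];cv2.imwrite('pics/s1g.png',cv2.resize(a,None,fx=3.5,fy=3.5,interpolation=cv2.INTER_CUBIC))
E
```

```text
time_s: 8.45
tool_pos: [0.5561, 0.0173, 0.3491]
tool_rot: [[0.995, 0.099, 0.015], [0.099, -0.995, -0.003], [0.015, 0.005, -1.0]]
ft_force: [1.2, -0.5, -0.6]
grip_width: 0.0581
t 8.45 tcp [0.5561 0.0173 0.3491] ang 5.66 F [ 1.2 -0.5 -0.6] w 0.0581 q [-10.  -1. 101.  -0.  79. -16.]
from [0.5561 0.0173 0.3491] delta w mm [-56.1 232.7 -19.1] rotvec [ 0.28 -0.83  0.66] rows 6 tot tool mm [ -33.1 -237.2   17.5]
[[-5.5, -39.5, 2.9], [-5.6, -39.5, 3.0], [-5.7, -39.5, 3.0], [-5.7, -39.5, 3.0], [-5.8, -39.5, 3.1], [-5.9, -39.5, 3.1]] [0.05, -0.14, 0.11]
```

View pics/s1g.png

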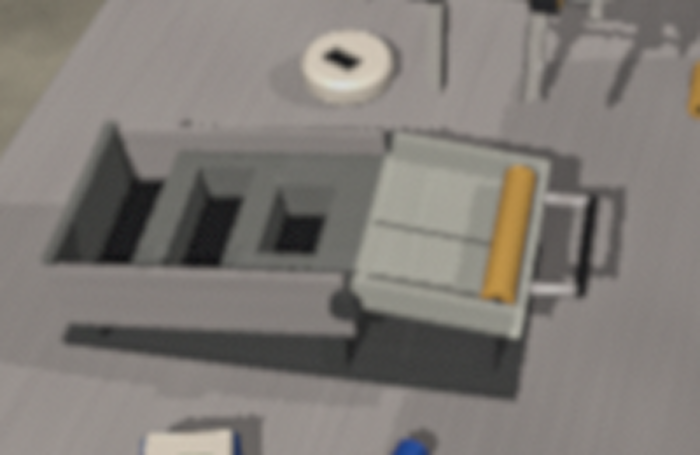

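View pics/w3.png

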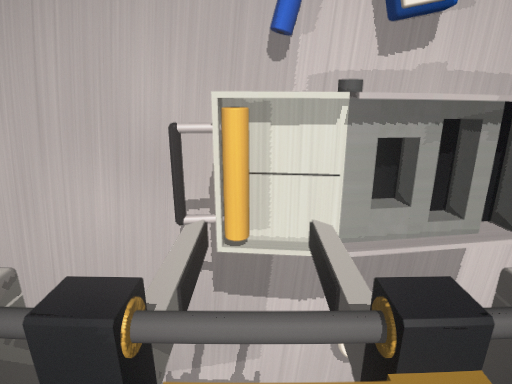

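```bash
python3 - <<'E'
from plan import *
print('base',pts('side0',[(197,350),(178,350),(217,345),(200,368)]).round(3)); print('scene base',pts('scene0',[(355,153),(345,153),(368,153)]).round(3))
C=cloud('scene0');m=(C[...,2]>.06)&(C[...,2]<.25)&(C[...,1]>.25)&(C[...,1]<.7)&(C[...,0]>.4)&(C[...,0]<.85);P=C[m];print(len(P),P.min(0),P.max(0),np.median(P,0))
C=cloud('side0');m=(C[...,2]>.06)&(C[...,2]<.25)&(C[...,1]>.25)&(C[...,1]<.7)&(C[...,0]>.4)&(C[...,0]<.85);P=C[m];print(len(P),P.min(0),P.max(0),np.median(P,0))
plan([.49,.27,.31],5)
E
```

```text
base [[0.582 0.477 0.018]
 [0.624 0.488 0.018]
 [0.542 0.455 0.02 ]
 [0.562 0.515 0.02 ]]
scene base [[0.605 0.437 0.023]
 [0.57  0.425 0.008]
 [0.632 0.48  0.019]]
183 [0.5738984  0.45034444 0.06142952] [0.63746474 0.50834539 0.19232079] [0.59204211 0.46627008 0.14924207]
426 [0.56861523 0.45555076 0.06012614] [0.63123188 0.51380754 0.19274006] [0.5853254  0.47644641 0.15390597]
from [0.5546 0.0175 0.344 ] delta w mm [-64.6 252.5 -34. ] rotvec [ 0.17 -0.39  0.66] rows 6 tot tool mm [ -39.6 -257.7   33. ]
[[-6.6, -43.0, 5.5], [-6.7, -42.9, 5.5], [-6.8, -42.9, 5.6], [-6.8, -42.9, 5.6], [-6.9, -42.9, 5.6], [-7.0, -42.9, 5.6]] [0.03, -0.07, 0.11]
```

```bash
python3 -m jog '{"translation":[[-7,-40,5],[-7,-43,5],[-7,-43,5],[-7,-43,5],[-7,-40,5],[-4,-25,5],[0,0,0],[0,0,0],[0,0,0]],"delta_rot":[[0,0,0],[0,0,0],[0,0,0.1],[0,0,0.1],[0,0,0.1],[0,0,0.1],[0,0,0],[0,0,0],[0,0,0]],"jaw":[0,0,0,0,0,0,0,0,0]}'
cat >> seg.py <<'E'
def ridge(tag,box=None):
    z=load(tag);hsv=cv2.cvtColor(z['p'],cv2.COLOR_RGB2HSV);m=cv2.inRange(hsv,(12,140,60),(30,255,255))
    n,l,s,ce=cv2.connectedComponentsWithStats(m);C=cloud(tag)
    for i in range(1,n):
        if s[i,4]<500 or ce[i][1]>250: continue
        P=C[l==i];t=np.percentile(P[:,2],98);P=P[(P[:,2]>t-.005)&(P[:,2]<t+.005)];q=P[:,:2].mean(0);v=np.linalg.svd(P[:,:2]-q)[2][0];w=np.array([-v[1],v[0]])
        e=np.percentile((P[:,:2]-q)@v,[.5,99.5]);b=np.percentile((P[:,:2]-q)@w,[1,99]);print(ce[i],'mid',q+v*e.mean()+w*b.mean(),'len',np.ptp(e),'w',np.ptp(b),'ztop',t,'perp ang',np.degrees(np.arctan2(v[1],v[0]))%180-90)
E
python3 - <<'E'
from seg import *
from plan import *
st();snap('wrist','w4');ridge('w4')
E
```

```text
time_s: 9.45
tool_pos: [0.4854, 0.2515, 0.2949]
tool_rot: [[0.996, 0.087, -0.019], [0.087, -0.996, -0.008], [-0.02, 0.007, -1.0]]
ft_force: [0.7, -0.5, -0.0]
grip_width: 0.0938
t 9.45 tcp [0.4854 0.2515 0.2949] ang 5.0 F [ 0.7 -0.5 -0. ] w 0.0938 q [ 16.   1. 104.  -0.  76.  11.]
[278.75693823  95.282453  ] mid [0.49632216 0.33196956] len 0.09740618800302545 w 0.018951277252812933 ztop 0.029972838223602402 perp ang 7.537506396308473
```

View pics/w4.png

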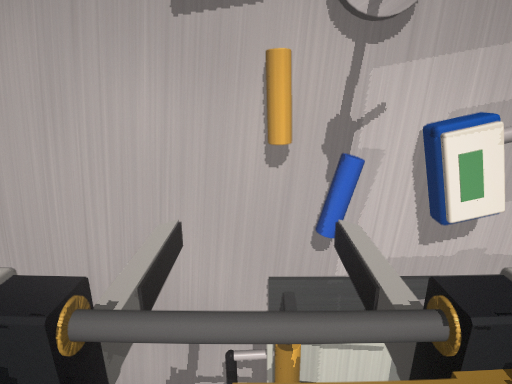

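```bash
python3 -c "
from plan import *
plan([.4965,.331,.16],7.2)"
```

```text
from [0.4856 0.2512 0.295 ] delta w mm [  10.9   79.8 -135. ] rotvec [ 0.35  1.13 -2.23] rows 4 tot tool mm [ 20.4 -79.4 134.1]
[[5.1, -19.9, 33.5], [5.1, -19.8, 33.6], [5.2, -19.6, 33.6], [5.2, -19.5, 33.7]] [0.09, 0.28, -0.56]
```

```bash
python3 -m jog '{"translation":[[5,-20,25],[5,-20,34],[5,-20,34],[3,-10,20],[0,0,0],[0,0,0]],"delta_rot":[[0.1,0.3,-0.6],[0.1,0.3,-0.6],[0.1,0.3,-0.6],[0,0.2,-0.4],[0,0,0],[0,0,0]],"jaw":[0.35,0.35,0.35,0.35,0.35,0.35]}'
python3 - <<'E'
from plan import *
st();plan([.4965,.331,.103],7.2)
E
```

```text
time_s: 10.1
tool_pos: [0.5019, 0.3176, 0.1814]
tool_rot: [[0.993, 0.114, 0.008], [0.114, -0.993, -0.0], [0.008, 0.001, -1.0]]
ft_force: [0.2, 0.6, 0.6]
grip_width: 0.061
t 10.1 tcp [0.5019 0.3176 0.1814] ang 6.56 F [0.2 0.6 0.6] w 0.061 q [ 21.  14. 102.  -0.  63.  15.]
from [0.5019 0.3176 0.1814] delta w mm [ -5.4  13.4 -78.4] rotvec [ 0.06 -0.43 -0.64] rows 2 tot tool mm [ -4.4 -14.   78.3]
[[-2.2, -7.0, 39.2], [-2.0, -7.0, 39.2]] [0.03, -0.22, -0.32]
```

```bash
python3 -m jog '{"translation":[[-2.5,-7,12],[-2,-7,15],[0,0,12],[0,0,0],[0,0,0]],"delta_rot":[[0,-0.2,-0.4],[0,-0.2,-0.3],[0,0,0],[0,0,0],[0,0,0]],"jaw":[0.35,0.35,0.35,0.35,0.35]}'
python3 - <<'E'
from plan import *
st();plan([.4965,.331,.103],7.2)
E
```

```text
time_s: 10.6
tool_pos: [0.4977, 0.3305, 0.143]
tool_rot: [[0.992, 0.124, 0.006], [0.124, -0.992, 0.001], [0.006, -0.0, -1.0]]
ft_force: [-0.0, 0.3, 0.1]
grip_width: 0.0609
t 10.6 tcp [0.4977 0.3305 0.143 ] ang 7.13 F [-0.   0.3  0.1] w 0.0609 q [ 23.  18. 103.  -0.  59.  16.]
from [0.4977 0.3305 0.143 ] delta w mm [ -1.2   0.5 -40. ] rotvec [-0.01 -0.32 -0.07] rows 1 tot tool mm [-1.4 -0.6 40. ]
[[-1.4, -0.6, 40.0]] [-0.01, -0.32, -0.07]
```

```bash
python3 -m jog '{"translation":[[-0.7,0,14],[-0.7,0,15],[0,0,9],[0,0,0],[0,0,0]],"delta_rot":[[0,-0.2,0],[0,-0.1,0],[0,0,0],[0,0,0],[0,0,0]],"jaw":[0.35,0.35,0.35,0.35,0.35]}'
python3 - <<'E'
from plan import *
st();plan([.4965,.331,.103],7.2)
E
```

```text
time_s: 11.1
tool_pos: [0.4964, 0.3301, 0.1015]
tool_rot: [[0.992, 0.124, -0.0], [0.124, -0.992, 0.0], [-0.0, -0.0, -1.0]]
ft_force: [0.2, 0.3, 0.0]
grip_width: 0.061
t 11.1 tcp [0.4964 0.3301 0.1015] ang 7.12 F [0.2 0.3 0. ] w 0.061 q [ 23.  22. 103.   0.  55.  16.]
from [0.4964 0.3301 0.1015] delta w mm [0.1 0.9 1.5] rotvec [-0.    0.02 -0.08] rows 1 tot tool mm [ 0.2 -0.9 -1.5]
[[0.2, -0.9, -1.5]] [-0.0, 0.02, -0.08]
```

```bash
python3 -m jog '{"translation":[[0,-1,-2],[0,0,0],[0,0,0],[0,0,0],[0,0,0],[0,0,0],[0,0,0]],"delta_rot":[[0,0,0],[0,0,0],[0,0,0],[0,0,0],[0,0,0],[0,0,0],[0,0,0]],"jaw":[1,1,1,1,1,1,1]}' 40
python3 - <<'E'
from plan import *
st()
u=np.array([np.cos(np.radians(5.55)),np.sin(np.radians(5.55))]);H=np.array([.651,.0271])
for t in(-33,-3,25):
    s=(-65+t)/1000;xy=H+s*np.cos(np.radians(6))*u;print(t,xy.round(4),'floor z',.1+s*np.sin(np.radians(6)), 'bar c z',.1+s*np.sin(np.radians(6))+.01408)
E
```

```text
time_s: 11.8
tool_pos: [0.4969, 0.3316, 0.1052]
tool_rot: [[0.992, 0.124, 0.002], [0.124, -0.992, 0.001], [0.002, -0.001, -1.0]]
ft_force: [-0.4, 0.0, -2.0]
grip_width: 0.0273
t 11.8 tcp [0.4969 0.3316 0.1052] ang 7.13 F [-0.4  0.  -2. ] w 0.0273 q [ 23.  22. 103.   0.  55.  16.]
-33 [0.554  0.0177] floor z 0.08975621059976996 bar c z 0.10383621059976995
-3 [0.5837 0.0206] floor z 0.09289206449779958 bar c z 0.10697206449779957
25 [0.6114 0.0233] floor z 0.09581886146929387 bar c z 0.10989886146929387
```

```bash
python3 -m jog '{"translation":[[0,0,-20],[0,0,-40],[0,0,-40],[2,15,-30],[5,35,-10],[7,38,0],[7,38,0],[7,38,0],[7,38,0],[7,36,0]],"delta_rot":[[0,0,0],[0,0,0],[0,0,0],[0,0,0.2],[0,0,0.2],[0,0,0.2],[0,0,0.3],[0,0,0.3],[0,0,0.2],[0,0,0.2]],"jaw":[1,1,1,1,1,1,1,1,1,1]}'
python3 - <<'E'
from plan import *
st();plan([.587,.021,.23],5.55)
E
```

```text
time_s: 12.8
tool_pos: [0.5634, 0.0946, 0.2465]
tool_rot: [[0.995, 0.104, -0.005], [0.104, -0.995, -0.002], [-0.005, 0.002, -1.0]]
ft_force: [0.0, 0.3, -2.8]
grip_width: 0.0272
t 12.8 tcp [0.5634 0.0946 0.2465] ang 5.98 F [ 0.   0.3 -2.8] w 0.0272 q [ -2.   7. 103.  -0.  70.  -8.]
from [0.5634 0.0946 0.2465] delta w mm [ 23.6 -73.6 -16.5] rotvec [0.09 0.28 0.43] rows 2 tot tool mm [15.9 75.6 16.6]
[[8.0, 37.8, 8.3], [8.1, 37.8, 8.3]] [0.05, 0.14, 0.21]
```

```bash
python3 -m jog '{"translation":[[6,24,0],[6,22,0],[3,8,8],[0,0,8],[0,0,0],[0,0,0]],"delta_rot":[[0,0.1,0.2],[0,0.1,0.2],[0,0,0],[0,0,0],[0,0,0],[0,0,0]],"jaw":[1,1,1,1,1,1]}'
python3 - <<'E'
from plan import *
st();plan([.587,.021,.198],5.55)
E
```

```text
time_s: 13.4
tool_pos: [0.5828, 0.0375, 0.2259]
tool_rot: [[0.996, 0.091, -0.007], [0.091, -0.996, -0.001], [-0.007, 0.0, -1.0]]
ft_force: [0.7, -0.1, -2.8]
grip_width: 0.0272
t 13.4 tcp [0.5828 0.0375 0.2259] ang 5.25 F [ 0.7 -0.1 -2.8] w 0.0272 q [ -7.  10. 102.  -0.  68. -13.]
from [0.5828 0.0375 0.2259] delta w mm [  4.2 -16.5 -27.9] rotvec [ 0.01  0.41 -0.3 ] rows 1 tot tool mm [ 2.9 16.8 27.9]
[[2.9, 16.8, 27.9]] [0.01, 0.41, -0.3]
```

```bash
python3 -m jog '{"translation":[[1.5,9,0],[1.5,8,6],[0,0,7],[0,0,0],[0,0,0]],"delta_rot":[[0,0.2,-0.2],[0,0.2,-0.2],[0,0,0],[0,0,0],[0,0,0]],"jaw":[1,1,1,1,1]}'
python3 - <<'E'
from plan import *
st();plan([.587,.021,.198],5.55)
E
```

```text
time_s: 13.9
tool_pos: [0.5872, 0.0217, 0.2116]
tool_rot: [[0.995, 0.102, 0.0], [0.102, -0.995, 0.0], [0.0, -0.0, -1.0]]
ft_force: [0.5, 0.7, -2.2]
grip_width: 0.0271
t 13.9 tcp [0.5872 0.0217 0.2116] ang 5.88 F [ 0.5  0.7 -2.2] w 0.0271 q [ -9.  11. 102.   0.  66. -15.]
from [0.5872 0.0217 0.2116] delta w mm [ -0.2  -0.7 -13.6] rotvec [-0.01 -0.01  0.33] rows 1 tot tool mm [-0.3  0.7 13.6]
[[-0.3, 0.7, 13.6]] [-0.01, -0.01, 0.33]
```

```bash
python3 -m jog '{"translation":[[0,0.7,5],[0,0,5],[0,0,3],[0,0,0],[0,0,0]],"delta_rot":[[0,0,0.3],[0,0,0],[0,0,0],[0,0,0],[0,0,0]],"jaw":[1,1,1,1,1]}'
python3 - <<'E'
from plan import *
st();plan([.587,.021,.198],5.55)
E
```

```text
time_s: 14.4
tool_pos: [0.5877, 0.0212, 0.1988]
tool_rot: [[0.995, 0.097, 0.001], [0.097, -0.995, -0.0], [0.001, 0.0, -1.0]]
ft_force: [-1.0, 0.2, -1.2]
grip_width: 0.0269
t 14.4 tcp [0.5877 0.0212 0.1988] ang 5.58 F [-1.   0.2 -1.2] w 0.0269 q [ -9.  12. 103.   0.  65. -15.]
from [0.5877 0.0212 0.1988] delta w mm [-0.7 -0.2 -0.8] rotvec [ 0.01 -0.07  0.03] rows 1 tot tool mm [-0.7  0.1  0.8]
[[-0.7, 0.1, 0.8]] [0.01, -0.07, 0.03]
```

```bash
python3 -m jog '{"translation":[[0,0,0.5],[0,0,0],[0,0,0],[0,0,-10],[0,0,-20],[0,0,-40],[0,0,-40],[0,0,-30],[0,0,0]],"delta_rot":[[0,0,0],[0,0,0],[0,0,0],[0,0,0],[0,0,0],[0,0,0],[0,0,0],[0,0,0],[0,0,0]],"jaw":[0.61,0.61,0.61,0.61,0.61,0.61,0.4,0.35,0.35]}'
python3 - <<'E'
from plan import *
from seg import *
st();snap('wrist','w5');ridge('w5');plan([.44,-.30,.28],4)
E
```

```text
time_s: 15.3
tool_pos: [0.5878, 0.0213, 0.3474]
tool_rot: [[0.995, 0.097, 0.005], [0.097, -0.995, -0.0], [0.005, 0.001, -1.0]]
ft_force: [-0.1, 0.2, 0.1]
grip_width: 0.057
t 15.3 tcp [0.5878 0.0213 0.3474] ang 5.58 F [-0.1  0.2  0.1] w 0.057 q [ -9.   4.  96.   0.  80. -15.]
[217.63378477 171.19289898] mid [0.55046814 0.02509475] len 0.12484103284691225 w 0.04798538778801492 ztop 0.12026592311690557 perp ang 11.426629910537372
from [0.5872 0.0214 0.345 ] delta w mm [-147.2 -321.4  -65. ] rotvec [ 0.   -0.11  1.57] rows 8 tot tool mm [-177.8  305.5   64.7]
[[-22.2, 38.2, 8.1], [-22.1, 38.3, 8.1], [-22.0, 38.3, 8.1], [-21.8, 38.4, 8.1], [-21.7, 38.5, 8.1], [-21.6, 38.6, 8.1], [-21.4, 38.6, 8.1], [-21.3, 38.7, 8.1]] [0.0, -0.01, 0.2]
```

View pics/w5.png

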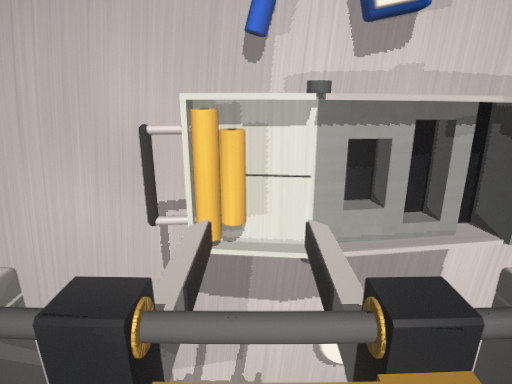

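Both bars are queued against the rear wall and centred on the line (medium rows 129–225, long rows 109–241, line at row 175). Now the short insert.

```bash
python3 -m jog '{"translation":[[-15,26,4],[-22,38,8],[-22,38,8],[-22,38,8],[-22,38,8],[-22,38,8],[-22,38,8],[-8,14,4],[0,0,0],[0,0,0]],"delta_rot":[[0,0,0.2],[0,0,0.2],[0,0,0.2],[0,0,0.2],[0,0,0.2],[0,0,0.2],[0,0,0.2],[0,0,0],[0,0,0],[0,0,0]],"jaw":[0.35,0.35,0.35,0.35,0.35,0.35,0.35,0.35,0.35,0.35]}'
python3 - <<'E'
from plan import *
from seg import *
st();snap('wrist','w6');ridge('w6');plan([.415,-.3085,.16],4)
E
```

```text
time_s: 16.35
tool_pos: [0.4457, -0.2644, 0.2715]
tool_rot: [[0.997, 0.074, -0.015], [0.074, -0.997, 0.014], [-0.014, -0.015, -1.0]]
ft_force: [-0.1, 0.3, -0.3]
grip_width: 0.0609
t 16.35 tcp [ 0.4457 -0.2644  0.2715] ang 4.27 F [-0.1  0.3 -0.3] w 0.0609 q [-43.  -1. 110.  -0.  73. -47.]
[229.80307942 213.68233387] mid [ 0.41418522 -0.30813675] len 0.05906864708308798 w 0.019664280425639336 ztop 0.029566420505135218 perp ang 3.769640326344657
from [ 0.4459 -0.264   0.2714] delta w mm [ -30.9  -44.5 -111.4] rotvec [-0.84  0.8   0.31] rows 3 tot tool mm [-32.6  43.6 111.2]
[[-10.9, 14.5, 37.1], [-11.0, 14.4, 37.1], [-11.1, 14.2, 37.1]] [-0.28, 0.27, 0.1]
```

View pics/w6.png

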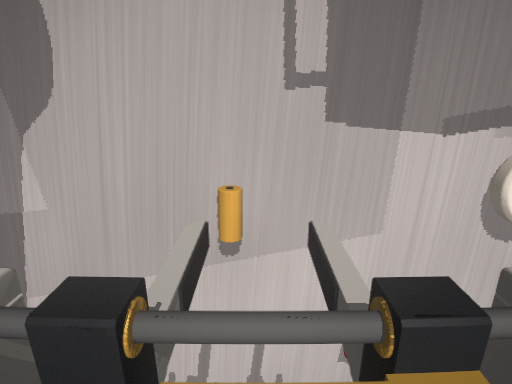

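```bash
python3 -m jog '{"translation":[[-11,14,28],[-11,14,37],[-9,12,30],[0,0,0],[0,0,0]],"delta_rot":[[-0.3,0.3,0.1],[-0.3,0.3,0.1],[-0.2,0.2,0],[0,0,0],[0,0,0]],"jaw":[0.35,0.35,0.35,0.35,0.35]}'
python3 - <<'E'
from plan import *
st();plan([.4145,-.3083,.103],3.8)
E
```

```text
time_s: 16.9
tool_pos: [0.4214, -0.3018, 0.1764]
tool_rot: [[0.997, 0.082, 0.006], [0.082, -0.997, -0.002], [0.005, 0.003, -1.0]]
ft_force: [-0.9, -1.4, 0.3]
grip_width: 0.0613
t 16.9 tcp [ 0.4214 -0.3018  0.1764] ang 4.69 F [-0.9 -1.4  0.3] w 0.0613 q [-48.   5. 114.   0.  61. -53.]
from [ 0.4214 -0.3018  0.1764] delta w mm [ -6.9  -6.5 -73.4] rotvec [ 0.15 -0.31  0.89] rows 2 tot tool mm [-7.8  5.8 73.3]
[[-3.9, 2.9, 36.7], [-3.8, 3.0, 36.7]] [0.08, -0.15, 0.44]
```

```bash
python3 -m jog '{"translation":[[-4,3,12],[-4,3,15],[0,0,12],[0,0,0],[0,0,0]],"delta_rot":[[0.1,-0.2,0.5],[0,-0.1,0.4],[0,0,0],[0,0,0],[0,0,0]],"jaw":[0.35,0.35,0.35,0.35,0.35]}'
python3 - <<'E'
from plan import *
st();plan([.4145,-.3083,.103],3.8)
E
```

```text
time_s: 17.4
tool_pos: [0.4168, -0.3083, 0.1384]
tool_rot: [[0.998, 0.069, 0.005], [0.069, -0.998, -0.006], [0.004, 0.006, -1.0]]
ft_force: [0.0, -1.2, 0.7]
grip_width: 0.0611
t 17.4 tcp [ 0.4168 -0.3083  0.1384] ang 3.95 F [ 0.  -1.2  0.7] w 0.0611 q [-49.   9. 114.  -0.  56. -53.]
from [ 0.4168 -0.3083  0.1384] delta w mm [ -2.3   0.  -35.4] rotvec [ 0.34 -0.24  0.14] rows 1 tot tool mm [-2.4 -0.4 35.4]
[[-2.4, -0.4, 35.4]] [0.34, -0.24, 0.14]
```

```bash
python3 -m jog '{"translation":[[-1.2,0,13],[-1.2,0,14],[0,0,7],[0,0,0],[0,0,0]],"delta_rot":[[0.2,-0.2,0.1],[0.1,0,0],[0,0,0],[0,0,0],[0,0,0]],"jaw":[0.35,0.35,0.35,0.35,0.35]}'
python3 - <<'E'
from plan import *
st();plan([.4145,-.3083,.103],3.8)
E
```

```text
time_s: 17.9
tool_pos: [0.4144, -0.3087, 0.1014]
tool_rot: [[0.998, 0.067, 0.0], [0.067, -0.998, -0.0], [0.0, 0.0, -1.0]]
ft_force: [-0.4, -0.5, -0.4]
grip_width: 0.061
t 17.9 tcp [ 0.4144 -0.3087  0.1014] ang 3.83 F [-0.4 -0.5 -0.4] w 0.061 q [-49.  13. 115.   0.  53. -53.]
from [ 0.4144 -0.3087  0.1014] delta w mm [0.1 0.4 1.6] rotvec [ 0.01 -0.03  0.03] rows 1 tot tool mm [ 0.1 -0.4 -1.6]
[[0.1, -0.4, -1.6]] [0.01, -0.03, 0.03]
```

```bash
python3 -m jog '{"translation":[[0,0,-2],[0,0,0],[0,0,0],[0,0,0],[0,0,0],[0,0,0],[0,0,0]],"delta_rot":[[0,0,0],[0,0,0],[0,0,0],[0,0,0],[0,0,0],[0,0,0],[0,0,0]],"jaw":[1,1,1,1,1,1,1]}' 40
python3 - <<'E'
from plan import *
st();plan([.614,.0235,.25],5.55)
E
```

```text
time_s: 18.6
tool_pos: [0.4149, -0.3092, 0.1048]
tool_rot: [[0.998, 0.067, 0.002], [0.067, -0.998, -0.002], [0.002, 0.002, -1.0]]
ft_force: [0.4, 0.1, -1.0]
grip_width: 0.0269
t 18.6 tcp [ 0.4149 -0.3092  0.1048] ang 3.83 F [ 0.4  0.1 -1. ] w 0.0269 q [-49.  12. 115.   0.  53. -53.]
from [ 0.4149 -0.3092  0.1048] delta w mm [199.1 332.7 145.2] rotvec [ 0.14 -0.12 -1.72] rows 10 tot tool mm [ 221.2 -318.3 -145.4]
[[22.1, -31.8, -14.5], [22.2, -31.8, -14.5], [22.3, -31.7, -14.5], [22.4, -31.6, -14.5], [22.5, -31.6, -14.5], [22.6, -31.5, -14.5], [22.7, -31.5, -14.5], [22.8, -31.4, -14.5], [22.9, -31.3, -14.5], [22.9, -31.3, -14.5]] [0.01, -0.01, -0.17]
```

```bash
python3 -m jog '{"translation":[[0,0,-25],[0,0,-40],[0,0,-40],[15,-22,-25],[23,-33,-12],[24,-33,0],[24,-33,0],[24,-33,0],[24,-33,0],[24,-33,0]],"delta_rot":[[0,0,0],[0,0,0],[0,0,0],[0,0,-0.2],[0,0,-0.3],[0,0,-0.3],[0,0,-0.3],[0,0,-0.3],[0,0,-0.2],[0,0,-0.2]],"jaw":[1,1,1,1,1,1,1,1,1,1]}'
python3 - <<'E'
from plan import *
st();plan([.614,.0235,.25],5.55)
E
```

```text
time_s: 19.6
tool_pos: [0.5566, -0.0712, 0.2514]
tool_rot: [[0.996, 0.089, 0.001], [0.089, -0.996, 0.002], [0.001, -0.002, -1.0]]
ft_force: [0.4, -0.5, -1.6]
grip_width: 0.027
t 19.6 tcp [ 0.5566 -0.0712  0.2514] ang 5.12 F [ 0.4 -0.5 -1.6] w 0.027 q [-19.   5. 105.   0.  70. -24.]
from [ 0.5566 -0.0712  0.2514] delta w mm [57.4 94.7 -1.4] rotvec [-0.09 -0.06 -0.43] rows 3 tot tool mm [ 65.6 -89.2   1.6]
[[21.9, -29.7, 0.5], [21.9, -29.7, 0.5], [22.0, -29.6, 0.5]] [-0.03, -0.02, -0.14]
```

```bash
python3 -m jog '{"translation":[[21,-28,0],[17,-22,0],[10,-12,5],[5,-5,5],[0,0,5],[0,0,0],[0,0,0]],"delta_rot":[[0,0,-0.2],[0,0,-0.2],[0,0,0],[0,0,0],[0,0,0],[0,0,0],[0,0,0]],"jaw":[1,1,1,1,1,1,1]}'
python3 - <<'E'
from plan import *
st();plan([.614,.0235,.202],5.55)
E
```

```text
time_s: 20.3
tool_pos: [0.6037, 0.0063, 0.2318]
tool_rot: [[0.995, 0.101, -0.006], [0.101, -0.995, 0.002], [-0.005, -0.003, -1.0]]
ft_force: [-0.5, -0.7, -2.0]
grip_width: 0.0269
t 20.3 tcp [0.6037 0.0063 0.2318] ang 5.78 F [-0.5 -0.7 -2. ] w 0.0269 q [-10.  12.  99.   0.  69. -16.]
from [0.6037 0.0063 0.2318] delta w mm [ 10.3  17.2 -29.8] rotvec [-0.17  0.3   0.23] rows 1 tot tool mm [ 12.2 -16.   29.7]
[[12.2, -16.0, 29.7]] [-0.17, 0.3, 0.23]
```

```bash
python3 -m jog '{"translation":[[5,-7,0],[5,-7,6],[2,-2,6],[0,0,4],[0,0,0],[0,0,0]],"delta_rot":[[-0.1,0.2,0.1],[-0.1,0.1,0.1],[0,0,0],[0,0,0],[0,0,0],[0,0,0]],"jaw":[1,1,1,1,1,1]}'
python3 - <<'E'
from plan import *
st();plan([.614,.0235,.202],5.55)
E
```

```text
time_s: 20.9
tool_pos: [0.6145, 0.0229, 0.2145]
tool_rot: [[0.996, 0.094, 0.0], [0.094, -0.996, -0.001], [0.0, 0.001, -1.0]]
ft_force: [0.5, 0.1, -2.2]
grip_width: 0.0271
t 20.9 tcp [0.6145 0.0229 0.2145] ang 5.4 F [ 0.5  0.1 -2.2] w 0.0271 q [ -8.  15.  98.  -0.  67. -14.]
from [0.6145 0.0229 0.2145] delta w mm [ -0.5   0.6 -12.5] rotvec [ 0.07 -0.02 -0.15] rows 1 tot tool mm [-0.4 -0.7 12.5]
[[-0.4, -0.7, 12.5]] [0.07, -0.02, -0.15]
```

```bash
python3 -m jog '{"translation":[[-0.4,-0.7,5],[0,0,5],[0,0,3],[0,0,0],[0,0,0]],"delta_rot":[[0,0,-0.2],[0,0,0],[0,0,0],[0,0,0],[0,0,0]],"jaw":[1,1,1,1,1]}'
python3 - <<'E'
from plan import *
st();plan([.614,.0235,.202],5.55)
E
```

```text
time_s: 21.4
tool_pos: [0.6142, 0.0233, 0.2013]
tool_rot: [[0.995, 0.097, 0.002], [0.097, -0.995, -0.001], [0.002, 0.001, -1.0]]
ft_force: [-0.6, 1.1, -1.1]
grip_width: 0.027
t 21.4 tcp [0.6142 0.0233 0.2013] ang 5.59 F [-0.6  1.1 -1.1] w 0.027 q [ -8.  16.  99.  -0.  66. -14.]
from [0.6142 0.0233 0.2013] delta w mm [-0.2  0.2  0.7] rotvec [ 0.08 -0.09  0.04] rows 1 tot tool mm [-0.2 -0.2 -0.7]
[[-0.2, -0.2, -0.7]] [0.08, -0.09, 0.04]
```

```bash
python3 -m jog '{"translation":[[0,0,0.5],[0,0,0],[0,0,0],[0,0,-10],[0,0,-20],[0,0,-40],[0,0,-40],[0,0,-30],[0,0,0]],"delta_rot":[[0,0,0],[0,0,0],[0,0,0],[0,0,0],[0,0,0],[0,0,0],[0,0,0],[0,0,0],[0,0,0]],"jaw":[0.61,0.61,0.61,0.61,0.61,0.61,0.6,0.6,0.6]}'
python3 - <<'E'
from plan import *
st();snap('wrist','w7');plan([.4748,.0095,.27],5.55)
E
```

```text
time_s: 22.3
tool_pos: [0.6142, 0.0233, 0.3499]
tool_rot: [[0.995, 0.097, 0.005], [0.097, -0.995, -0.002], [0.005, 0.002, -1.0]]
ft_force: [-0.7, 0.1, 0.4]
grip_width: 0.0377
t 22.3 tcp [0.6142 0.0233 0.3499] ang 5.59 F [-0.7  0.1  0.4] w 0.0377 q [ -8.   7.  92.  -0.  80. -14.]
from [0.6135 0.0234 0.3474] delta w mm [-138.7  -13.9  -77.4] rotvec [ 0.09 -0.07  0.04] rows 4 tot tool mm [-139.5    0.2   77.3]
[[-34.9, 0.1, 19.3], [-34.9, 0.1, 19.3], [-34.9, 0.1, 19.3], [-34.9, 0.1, 19.3]] [0.02, -0.02, 0.01]
```

View pics/w7.png

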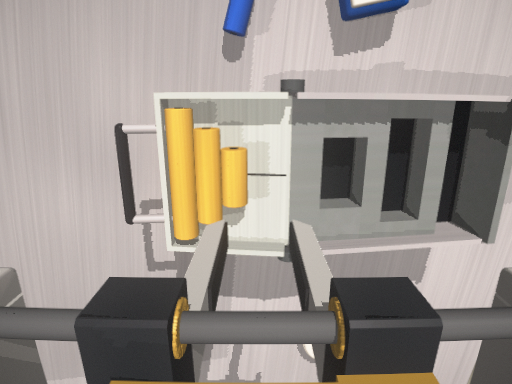

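```bash
python3 - <<'E'
from h import *
C=cloud('w7');z=load('w7')
m=cv2.inRange(cv2.cvtColor(z['p'],cv2.COLOR_RGB2HSV),(12,140,60),(30,255,255))>0
a=np.radians(5.55);u=np.array([np.cos(a),np.sin(a)]);v=np.array([-u[1],u[0]]);H=np.array([.651,.0271])
rel=C[...,:2]-H;X=rel@u;Y=rel@v
for n,c in (('long',-.116),('med',-.088),('short',-.06)):
    k=m&(abs(X-c)<.005)&(C[...,2]>.105);print(n,Y[k].min().round(4),Y[k].max().round(4),(Y[k].min()/2+Y[k].max()/2).round(4),k.sum())
d=z['p'].astype(int).sum(2)<270;k=d&(X>-.04)&(X<-.005)&(abs(Y)<.02);print('line',Y[k].mean(),k.sum())
k=d&(X>-.19)&(X<-.165)&(C[...,2]>.08)&(abs(Y)<.06);print('handle',X[k].mean(),Y[k].min(),Y[k].max(),np.percentile(C[...,2][k],[50,95]))
E
```

```text
long -0.0687 0.0704 0.0009 1270
med -0.0489 0.051 0.0011 928
short -0.0285 0.0334 0.0024 1150
line 0.005918987770507004 1808
handle -0.17668266923242326 -0.05359372187131702 0.05504534571878199 [0.10754692 0.10918704]
```

```bash
python3 -m jog '{"translation":[[-25,0,10],[-35,0,19],[-35,0,19],[-24,0,16],[0,0,0],[0,0,0]],"delta_rot":[[0,0,0],[0,0,0],[0,0,0],[0,0,0],[0,0,0],[0,0,0]],"jaw":[0.6,0.6,0.6,0.6,0.6,0.6]}'
python3 - <<'E'
from plan import *
st();plan([.4748,.0095,.1845],5.55)
E
```

```text
time_s: 22.95
tool_pos: [0.4884, 0.0121, 0.2734]
tool_rot: [[0.995, 0.097, -0.009], [0.097, -0.995, 0.001], [-0.008, -0.002, -1.0]]
ft_force: [0.2, 0.5, 0.6]
grip_width: 0.0379
t 22.95 tcp [0.4884 0.0121 0.2734] ang 5.58 F [0.2 0.5 0.6] w 0.0379 q [-12.  -6. 114.  -0.  73. -17.]
from [0.4884 0.0121 0.2734] delta w mm [-13.6  -2.6 -88.9] rotvec [-0.09  0.48  0.03] rows 2 tot tool mm [-13.    1.4  89. ]
[[-6.5, 0.7, 44.5], [-6.7, 0.7, 44.5]] [-0.05, 0.24, 0.02]
```

```bash
python3 -m jog '{"translation":[[-5,0.5,15],[-5,0.5,16],[-2,0,10],[0,0,0],[0,0,0]],"delta_rot":[[0,0.2,0],[0,0.2,0],[0,0,0],[0,0,0],[0,0,0]],"jaw":[0.6,0.6,0.6,0.6,0.6]}'
python3 - <<'E'
from plan import *
st();plan([.4748,.0095,.1845],5.55)
E
```

```text
time_s: 23.45
tool_pos: [0.4818, 0.0095, 0.2342]
tool_rot: [[0.995, 0.098, 0.004], [0.098, -0.995, 0.001], [0.005, -0.0, -1.0]]
ft_force: [0.5, -0.0, -0.3]
grip_width: 0.0378
t 23.45 tcp [0.4818 0.0095 0.2342] ang 5.6 F [ 0.5 -0.  -0.3] w 0.0378 q [-12.  -5. 117.   0.  68. -18.]
from [0.4818 0.0095 0.2342] delta w mm [ -7.    0.  -49.7] rotvec [-0.01 -0.26  0.05] rows 2 tot tool mm [-7.2 -0.7 49.7]
[[-3.6, -0.4, 24.8], [-3.6, -0.4, 24.8]] [-0.01, -0.13, 0.03]
```

```bash
python3 -m jog '{"translation":[[-4,0,5],[-3,0,10],[0,0,0],[0,0,0]],"delta_rot":[[0,-0.1,0],[0,-0.1,0],[0,0,0],[0,0,0]],"jaw":[0.6,0.6,0.6,0.6]}'
python3 - <<'E'
from plan import *
st();plan([.4748,.0095,.1845],5.55)
E
```

```text
time_s: 23.85
tool_pos: [0.4761, 0.0086, 0.2199]
tool_rot: [[0.995, 0.098, 0.004], [0.098, -0.995, -0.0], [0.004, 0.001, -1.0]]
ft_force: [1.1, -0.9, 0.6]
grip_width: 0.0375
t 23.85 tcp [0.4761 0.0086 0.2199] ang 5.62 F [ 1.1 -0.9  0.6] w 0.0375 q [-13.  -4. 118.   0.  66. -18.]
from [0.4761 0.0086 0.2199] delta w mm [ -1.3   0.9 -35.4] rotvec [ 0.04 -0.23  0.07] rows 1 tot tool mm [-1.3 -1.1 35.3]
[[-1.3, -1.1, 35.3]] [0.04, -0.23, 0.07]
```

```bash
python3 -m jog '{"translation":[[-0.7,-0.5,13],[-0.6,-0.5,14],[0,0,7],[0,0,0],[0,0,0]],"delta_rot":[[0,-0.2,0],[0,0,0],[0,0,0],[0,0,0],[0,0,0]],"jaw":[0.6,0.6,0.6,0.6,0.6]}'
python3 - <<'E'
from plan import *
st();plan([.4748,.0095,.1845],5.55)
snap('side','s2')
a=cv2.imread('pics/s2.png')[120:250,120:320];cv2.imwrite('pics/s2g.png',cv2.resize(a,None,fx=3.5,fy=3.5,interpolation=cv2.INTER_CUBIC))
E
```

```text
time_s: 24.35
tool_pos: [0.4746, 0.0095, 0.1833]
tool_rot: [[0.995, 0.098, 0.0], [0.098, -0.995, -0.001], [0.0, 0.001, -1.0]]
ft_force: [0.1, 0.2, 0.7]
grip_width: 0.0375
t 24.35 tcp [0.4746 0.0095 0.1833] ang 5.62 F [0.1 0.2 0.7] w 0.0375 q [-13.  -1. 119.  -0.  62. -18.]
from [0.4746 0.0095 0.1833] delta w mm [0.2 0.  1.2] rotvec [ 0.05 -0.02  0.07] rows 1 tot tool mm [ 0.2 -0.  -1.2]
[[0.2, -0.0, -1.2]] [0.05, -0.02, 0.07]
```

View pics/s2g.png

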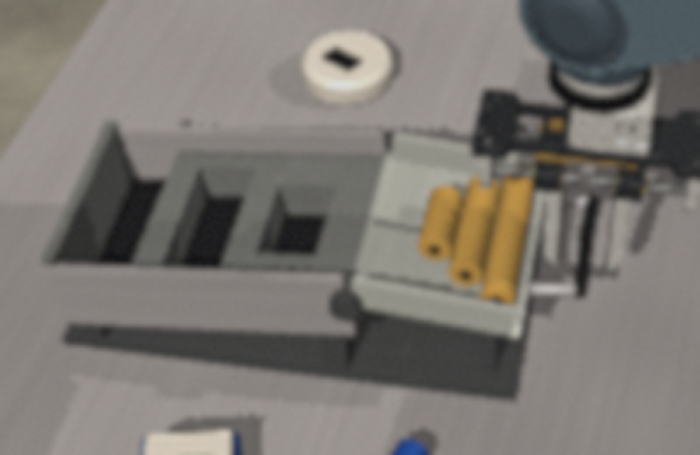

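Gripper straddles the handle; tray bars in queue. Grip it.

```bash
python3 -m jog '{"translation":[[0,0,0],[0,0,0],[0,0,0],[0,0,0],[0,0,0],[0,0,0]],"delta_rot":[[0,0,0],[0,0,0],[0,0,0],[0,0,0],[0,0,0],[0,0,0]],"jaw":[1,1,1,1,1,1]}' 20
python3 - <<'E'
from plan import *
st()
E
```

```text
time_s: 25.0
tool_pos: [0.4733, 0.0091, 0.1844]
tool_rot: [[0.995, 0.099, -0.005], [0.099, -0.995, -0.002], [-0.005, 0.002, -1.0]]
ft_force: [1.0, 0.5, -1.6]
grip_width: 0.0113
t 25.0 tcp [0.4733 0.0091 0.1844] ang 5.67 F [ 1.   0.5 -1.6] w 0.0113 q [-13.  -1. 119.  -0.  62. -18.]
```

```bash
python3 -m jog '{"translation":[[0,0,-4],[0,0,-5],[0.3,0,-5],[0.5,0,-5],[0.6,0,-5],[0.8,0,-5]],"delta_rot":[[0,0,0],[0,0,0],[0,0,0],[0,0,0],[0,0,0],[0,0,0]],"jaw":[1,1,1,1,1,1]}'
python3 - <<'E'
from plan import *
st();snap('side','s3')
a=cv2.imread('pics/s3.png')[120:250,120:320];cv2.imwrite('pics/s3g.png',cv2.resize(a,None,fx=3.5,fy=3.5,interpolation=cv2.INTER_CUBIC))
E
```

```text
time_s: 25.6
tool_pos: [0.4754, 0.0094, 0.2122]
tool_rot: [[0.995, 0.098, -0.004], [0.098, -0.995, -0.002], [-0.004, 0.002, -1.0]]
ft_force: [4.5, -2.0, -9.2]
grip_width: 0.0116
t 25.6 tcp [0.4754 0.0094 0.2122] ang 5.64 F [ 4.5 -2.  -9.2] w 0.0116 q [-13.  -4. 118.  -0.  66. -18.]
```

View pics/s3g.png

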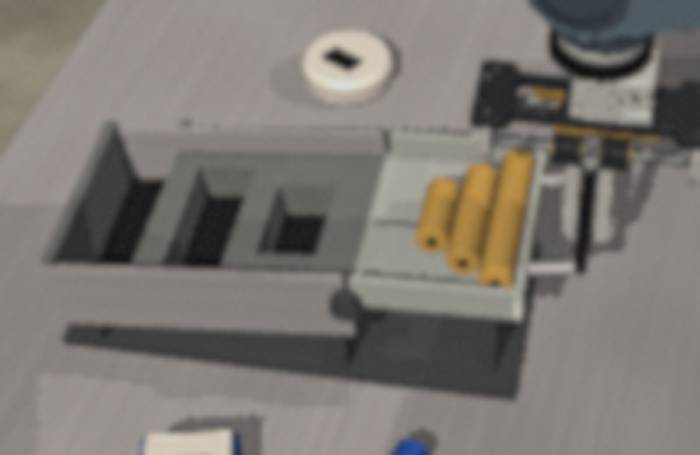

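```bash
python3 -m jog '{"translation":[[0.8,0,-5],[1,0,-5],[1,0,-5],[1.2,0,-5],[1.4,0,-5],[1.4,0,-5]],"delta_rot":[[0,0,0],[0,0,0],[0,0,0],[0,0,0],[0,0,0],[0,0,0]],"jaw":[1,1,1,1,1,1]}'
python3 - <<'E'
from plan import *
st();snap('side','s4')
a=cv2.imread('pics/s4.png')[120:250,120:320];cv2.imwrite('pics/s4g.png',cv2.resize(a,None,fx=3.5,fy=3.5,interpolation=cv2.INTER_CUBIC))
E
```

```text
time_s: 26.25
tool_pos: [0.4833, 0.0101, 0.2449]
tool_rot: [[0.995, 0.098, -0.001], [0.098, -0.995, -0.002], [-0.001, 0.002, -1.0]]
ft_force: [5.6, -0.3, -7.4]
grip_width: 0.0108
t 26.25 tcp [0.4833 0.0101 0.2449] ang 5.63 F [ 5.6 -0.3 -7.4] w 0.0108 q [-12.  -5. 116.  -0.  69. -18.]
```

View pics/s4g.png

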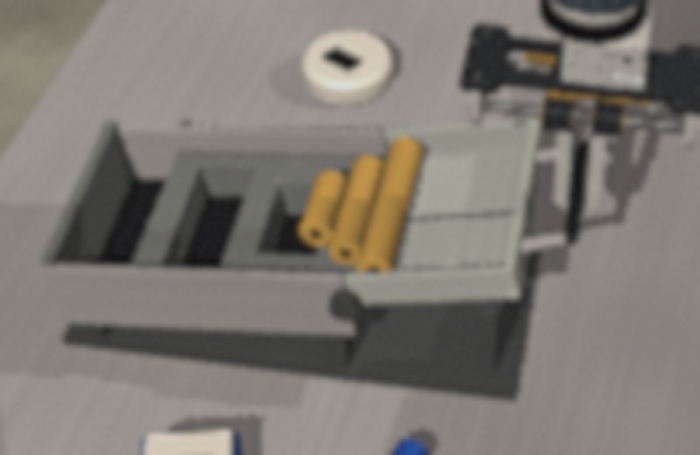

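```bash
python3 -m jog '{"translation":[[1.4,0,-3],[1,0,-2],[0,0,0]],"delta_rot":[[0,0,0],[0,0,0],[0,0,0]],"jaw":[1,1,1]}'
python3 - <<'E'
from plan import *
st();snap('side','s5')
a=cv2.imread('pics/s5.png')[120:250,120:320];cv2.imwrite('pics/s5g.png',cv2.resize(a,None,fx=3.5,fy=3.5,interpolation=cv2.INTER_CUBIC))
E
```

```text
time_s: 26.6
tool_pos: [0.4862, 0.0104, 0.2525]
tool_rot: [[0.995, 0.098, -0.001], [0.098, -0.995, -0.003], [-0.002, 0.003, -1.0]]
ft_force: [3.6, -0.4, -5.3]
grip_width: 0.0116
t 26.6 tcp [0.4862 0.0104 0.2525] ang 5.65 F [ 3.6 -0.4 -5.3] w 0.0116 q [-12.  -5. 115.  -0.  70. -18.]
```

View pics/s5g.png

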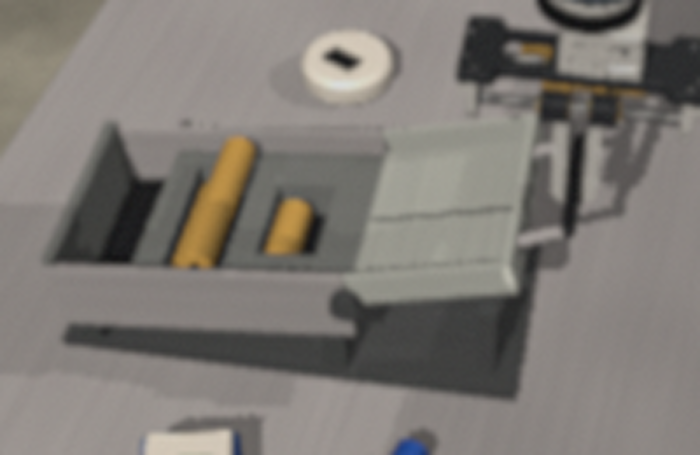

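Short has dropped in its pocket, medium is dropping in its own, and long is rolling over. Next I lower the handle back along the arc.

```bash
python3 -m jog '{"translation":[[0,0,0],[0,0,0],[0,0,0]],"delta_rot":[[0,0,0],[0,0,0],[0,0,0]],"jaw":[1,1,1]}'
python3 - <<'E'
from plan import *
st();snap('side','s6')
a=cv2.imread('pics/s6.png')[120:250,120:320];cv2.imwrite('pics/s6g.png',cv2.resize(a,None,fx=3.5,fy=3.5,interpolation=cv2.INTER_CUBIC))
E
```

```text
time_s: 26.95
tool_pos: [0.4861, 0.0104, 0.2521]
tool_rot: [[0.995, 0.098, -0.001], [0.098, -0.995, -0.003], [-0.002, 0.002, -1.0]]
ft_force: [1.6, -0.3, -4.3]
grip_width: 0.0113
t 26.95 tcp [0.4861 0.0104 0.2521] ang 5.64 F [ 1.6 -0.3 -4.3] w 0.0113 q [-12.  -5. 115.  -0.  70. -18.]
```

View pics/s6g.png

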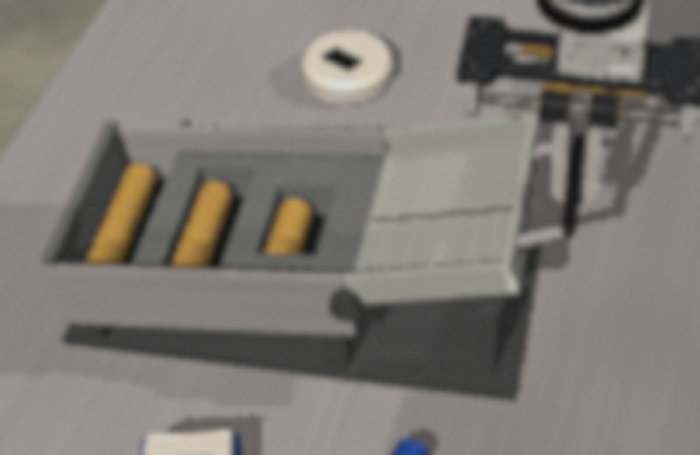

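All three are in their pockets. Lowering now.

```bash
python3 -m jog '{"translation":[[-1.5,0,4],[-2,0,7],[-2,0,7],[-1.8,0,8],[-1.4,0,8],[-1,0,8],[-0.6,0,7],[-0.3,0,5],[0,0,3],[0,0,0]],"delta_rot":[[0,0,0],[0,0,0],[0,0,0],[0,0,0],[0,0,0],[0,0,0],[0,0,0],[0,0,0],[0,0,0],[0,0,0]],"jaw":[1,1,1,1,1,1,1,1,1,1]}'
python3 - <<'E'
from plan import *
st();plan([.474,.0093,.1844],5.6)
E
```

```text
time_s: 28.0
tool_pos: [0.4733, 0.0093, 0.19]
tool_rot: [[0.995, 0.098, -0.005], [0.098, -0.995, -0.002], [-0.005, 0.002, -1.0]]
ft_force: [-0.3, -0.4, -1.2]
grip_width: 0.0111
t 28.0 tcp [0.4733 0.0093 0.19  ] ang 5.65 F [-0.3 -0.4 -1.2] w 0.0111 q [-13.  -2. 119.  -0.  63. -18.]
from [0.4733 0.0093 0.19  ] delta w mm [ 0.7 -0.  -5.6] rotvec [0.09 0.28 0.05] rows 1 tot tool mm [0.7 0.1 5.6]
[[0.7, 0.1, 5.6]] [0.09, 0.28, 0.05]
```

```bash
python3 -m jog '{"translation":[[0,0,3],[0,0,2],[0,0,0],[0,0,0],[0,0,0],[0,0,0],[0,0,0],[0,0,0]],"delta_rot":[[0,0,0],[0,0,0],[0,0,0],[0,0,0],[0,0,0],[0,0,0],[0,0,0],[0,0,0]],"jaw":[1,1,1,0.6,0.6,0.6,0.6,0.6]}'
python3 -m jog '{"translation":[[0,0,-10],[0,0,-25],[0,0,-40],[0,0,-40],[0,0,-40],[0,0,-20],[0,0,0],[0,0,0],[0,0,0],[0,0,0]],"delta_rot":[[0,0,0],[0,0,0],[0,0,0],[0,0,0],[0,0,0],[0,0,0],[0,0,0],[0,0,0],[0,0,0],[0,0,0]],"jaw":[0.6,0.6,0.6,0.6,0.6,0.6,0.6,0.6,0.6,0.6]}'
python3 - <<'E'
from plan import *
st();snap('side','s7');snap('scene','c7');snap('wrist','w8')
a=cv2.imread('pics/s7.png')[120:250,120:320];b=cv2.imread('pics/c7.png')[150:270,220:370]
cv2.imwrite('pics/f7.png',np.hstack([cv2.resize(a,(400,300),interpolation=2),cv2.resize(b,(375,300),interpolation=2)]))
u=np.array([np.cos(np.radians(5.55)),np.sin(np.radians(5.55))]);v=np.array([-u[1],u[0]]);H=np.array([.651,.0271])
for t in('s7','c7','w8'):
    C=cloud(t);p=load(t)['p'];m=cv2.inRange(cv2.cvtColor(p,cv2.COLOR_RGB2HSV),(12,120,40),(30,255,255))>0
    X=(C[...,:2]-H)@u;Y=(C[...,:2]-H)@v
    for c in(.068,.142,.217):
        k=m&(abs(X-c)<.03)&(abs(Y)<.09)&(C[...,2]>.03)
        if k.sum()>20:print(t,c,k.sum(),'x',np.percentile(X[k],[5,95]).round(3),'y',np.percentile(Y[k],[1,99]).round(3),'ztop',np.percentile(C[...,2][k],98).round(3))
    k=(p.max(2)<60)&(abs(X+.177)<.02)&(abs(Y)<.06)&(C[...,2]>.06)
    if k.sum(): print(t,'handle z',np.percentile(C[...,2][k],[50,95]))
E
```

```text
time_s: 28.8
tool_pos: [0.4746, 0.0092, 0.1864]
tool_rot: [[0.995, 0.099, -0.002], [0.099, -0.995, -0.002], [-0.002, 0.002, -1.0]]
ft_force: [-0.6, -0.5, 0.4]
grip_width: 0.0374
time_s: 29.8
tool_pos: [0.4731, 0.0101, 0.3694]
tool_rot: [[0.995, 0.099, -0.004], [0.099, -0.995, -0.002], [-0.004, 0.001, -1.0]]
ft_force: [0.4, -0.3, -0.7]
grip_width: 0.0377
t 29.8 tcp [0.4731 0.0101 0.3694] ang 5.66 F [ 0.4 -0.3 -0.7] w 0.0377 q [-12. -13. 110.  -0.  84. -18.]
s7 0.068 148 x [0.052 0.077] y [-0.03   0.028] ztop 0.087
s7 0.142 247 x [0.126 0.15 ] y [-0.048  0.048] ztop 0.078
s7 0.217 293 x [0.201 0.224] y [-0.068  0.045] ztop 0.069
s7 handle z [0.464501  0.4946841]
c7 0.068 115 x [0.058 0.077] y [-0.033  0.039] ztop 0.09
c7 0.142 207 x [0.132 0.152] y [-0.051  0.045] ztop 0.08
c7 0.217 166 x [0.195 0.219] y [-0.059  0.063] ztop 0.069
c7 handle z [0.44225605 0.58373983]
w8 0.068 1289 x [0.053 0.075] y [-0.036  0.03 ] ztop 0.087
w8 0.142 1128 x [0.127 0.141] y [-0.049  0.049] ztop 0.078
w8 handle z [0.33871665 0.3941447 ]
```

View pics/f7.png

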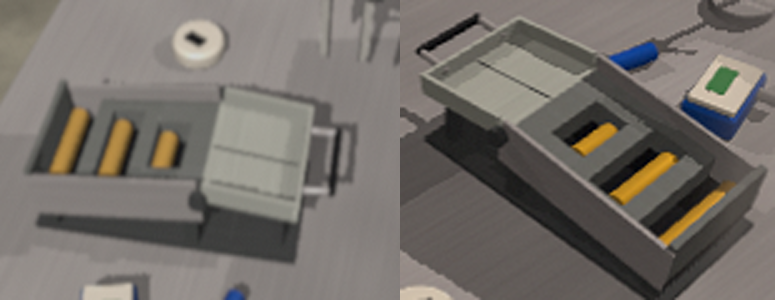

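View pics/w8.png

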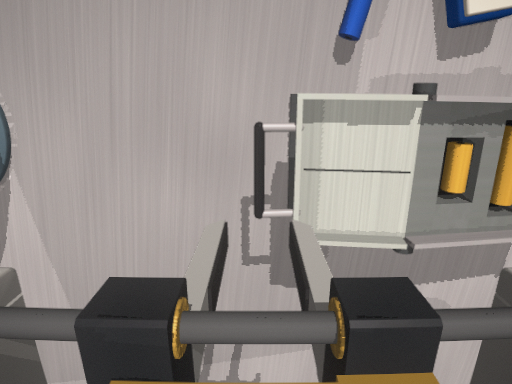

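```bash
python3 - <<'E'
from plan import *
C=cloud('w8');p=load('w8')['p'];m=cv2.inRange(cv2.cvtColor(p,cv2.COLOR_RGB2HSV),(12,140,60),(30,255,255))>0
u=np.array([np.cos(np.radians(5.55)),np.sin(np.radians(5.55))]);v=np.array([-u[1],u[0]]);H=np.array([.651,.0271])
X=(C[...,:2]-H)@u;Y=(C[...,:2]-H)@v
for c,zt in((.065,.087),(.142,.078)):
    k=m&(abs(X-c)<.03)&(abs(Y)<.06)&(C[...,2]>zt-.006)&(C[...,2]<zt+.003);a=np.polyfit(Y[k],X[k],1);print(c,k.sum(),'yaw rad',a[0],'x',X[k].mean(),'y',Y[k].min(),Y[k].max(),)
C=cloud('w8');k=(p.max(2)<60)&(abs(X+.177)<.02)&(abs(Y)<.06)&(C[...,2]>.06)&(C[...,2]<.2);print('handle',k.sum(),C[...,2][k].mean() if k.sum() else 0)
for n,t in(('c','scene0'),):
  a=cv2.imread('pics/scene0.png').astype(int);b=cv2.imread('pics/c7.png').astype(int)
  for nm,(x,y,w,h) in dict(puck=(208,260,40,36),logger=(333,170,35,35),stand=(340,105,32,58)).items(): print(nm,np.abs(a-b)[y:y+h,x:x+w].mean())
E
```

```text
0.065 820 yaw rad -0.004055519333268706 x 0.06430633687985386 y -0.029809925606850272 0.030262405762326458
0.142 567 yaw rad -0.09117308729355458 x 0.13499523579100636 y -0.04985352995211368 0.04142001761880483
handle 764 0.10762560825052335
puck 4.593518518518518
logger 4.392380952380952
stand 3.5538793103448274
```

```bash
python3 -c "
from plan import *
st();print(r.hand_in())"
```

```text
t 29.95 tcp [0.4732 0.01   0.3696] ang 5.66 F [0.  0.7 0.2] w 0.0379 q [-12. -13. 110.  -0.  84. -18.]
the job is handed in; nothing more can be done
None
```

I laid the three brass inserts in the tray (long at the rear, then medium, then short) and raised the tray by its handle. They rolled down and each came to rest in the pocket of its own length. I then let the tray back down, released the handle and handed the job in at about 30 s of the 72 s allowed.

| Check in the last pictures | Measured | Expected or allowed |
|---|---|---|
| Short, height of centre | about 73 mm | 71 mm |
| Medium, height of centre | about 64 mm | 62 mm |
| Long, height of centre | about 55 mm | 53 mm |
| Short, off the middle line | within about 1 mm | 16 mm |
| Medium, off the middle line | within about 5 mm | 16 mm |
| Short, angle across the ramp | about 0 rad | below 0.25 rad |
| Medium, angle across the ramp | about 0.09 rad | below 0.25 rad |
| Handle top after lowering | 107.6 mm | about 108 mm at the start |

- **Medium's angle and offset:** These come from a partial wrist view at the picture's edge. The other two views put medium within about 3 mm of the middle line.
- **Long insert:** The rails and end wall partly hide it, so its angle was only judged by eye. It looked parallel to the others, and its position along the ramp agreed with its place.
- **Bystanders:** The patches around the puck, logger and stand look the same in the scene view before and after. The robot was clear of everything at the end.
- **Disagreement:** The two fixed cameras differed by up to 1 cm on bench positions, so I worked from the wrist camera. Its readings agreed with the sizes given.

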